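# Secure the citrus press pin with its hairpin clip

## Task

The citrus press has been washed and its hinge pin is still sticking out: push the pin fully home by its head, so that its grooved end comes out on the other side. Then take the red-tabbed hairpin clip from its wooden stand and push it, legs first, down over the pin in that groove until it snaps fully on; ease it on, stop pressing as soon as it snaps, and never drive the sprung carriage down to its stop. Leave it clipped there with the carriage sprung back up, and do not disturb the timer or the jars standing about.

Things in the scene. Friction and masses are not known exactly. Their poses are not given: they have to be found in the camera images.
- press: Citrus hand press fixed to the work surface: grey base 130 x 120 mm, two columns with springs, aluminium carriage (86 mm in x, 52 in y, top 12 mm above the pin axis; column nuts 26 mm above it), handle to 117 mm along +x. Origin: centre of the underside. The pin runs along the press y axis 85 mm up, head at +y, grooved end at -y.
- pin_head (a point): Centre of the flat outer face of the steel pin's round head (22 mm across, 10 mm thick) on the +y side of the carriage; 36.5 mm from the middle of the carriage when the pin is home. Its y axis is the pin axis and points out of the head, away from the carriage.
- pin_seat (a point): Point on the pin axis in the middle of the groove where the clip belongs; moves with the pin, 67.5 mm from pin_head. Shank 12 mm thick. With the pin home the groove is open for 10 mm along the pin, between the -y face of the carriage and the 18 mm wide bulge (6 mm long) at the pin's end; until then it is hidden in the carriage. y axis: along the pin, towards the head.
- pin (a joint): How far the pin still stands out, in m: 0 is home (head against the carriage, a hard stop), larger is further out towards the head side. It slides stiffly, about 4 N.
- ram (a joint): How far the carriage and pin are pushed down, in m: 0 is fully up at rest. Springs hold it up: it yields from 2 to 5 N of downward push, then 0.8 N per mm, to a hard stop at 24 mm. So the pin gives way under the clip, by 10 to 18 mm, before the clip snaps on, and then springs back up.
- clip_tab (a point): Centre of the hairpin clip's red tab, the part to grip: 24 mm wide (x), 12 thick (y), 42 tall (z, up, away from the legs). The clip is 80 mm tall, about 60 g; two sprung wire legs 5 mm thick reach to 59 mm below this point. It stands legs down, a little loose, in the slot of its stand and may lean a few degrees. Either way round fits the pin.
- clip_pocket (a point): Point between the legs, 41.5 mm below clip_tab, where the shank sits when snapped on; axes as the tab's: y lies along the pin then. Leg tips 18 mm below (opening 18 mm); throat 6 mm wide, 7 mm below. Pushed down, the throat resists more and more (about 11 to 17 N), then snaps over the shank and the force falls off; a stop 7.5 mm above this point keeps the pin from going further.
- stand: Wooden block 64 x 44 x 32 mm fixed to the work surface, origin at the centre of its underside, with a slot 32 mm (x) by 7 mm (y), whose floor is 6 mm above the work surface. The clip stands in it, its wide side along the stand's x.
- kitchen_timer: Bystander: red and white egg timer, 71 mm across, 69 mm tall; origin at the centre of its underside.
- salt_shaker: Bystander: grey and clear salt shaker, 44 mm across, 90 mm tall; origin at the centre of its underside.
- spice_jar: Bystander: spice jar with a dark cap, 44 mm across, 105 mm tall; origin at the centre of its underside.
- honey_jar: Bystander: honey jar with a white lid, 64 mm across, 97 mm tall; origin at the centre of its underside.

How it is judged:
On the way, in this order (a step that is already met when the one before it is completed fails the run):
1. the pin is pushed home (value of joint pin below 0.002 m), for 0.2 s.
2. the clip is snapped onto the pin's groove (distance between clip_pocket and pin_seat below 0.005 m and angle between the y axis of clip_pocket and the y axis of pin_seat, either way round below 0.3 rad and value of joint pin below 0.002 m), for 0.2 s.
At the end, for the whole second after the job is handed in: The clip's pocket is within 5 mm of the pin's seat with the clip square to the pin (within 0.3 rad), the pin is within 2 mm of home, the carriage is back up within 2 mm, and nothing is held (all of step 2 and value of joint ram below 0.002 m and contact force between the fingers and anything else below 0.5 N); the robot touches nothing.
It fails at once if the carriage is driven down to its stop (value of joint ram above 0.022 m).
It fails at once if the carriage is still pressed far down after the clip has snapped on (distance between clip_pocket and pin_seat below 0.0025 m and value of joint ram above 0.014 m).
It fails at once if the timer, salt shaker, spice jar or honey jar is shifted by more than 30 mm or knocked over (distance of any of kitchen_timer, salt_shaker, spice_jar, honey_jar from where it was at the start of the episode above 0.03 m or angle between any of kitchen_timer, salt_shaker, spice_jar, honey_jar's own z axis and vertical above 0.5 rad).
It also fails if it takes over 72 s, if anything falls off the work surface, if the arm or the gripper's body presses on something with over 40 N, if the wrist force passes 120 N, or if a joint passes its speed limit or range.

## Robot

A 7-joint arm with a two-finger parallel gripper is mounted at the origin on the work surface; the furniture and walls round the work are solid. World frame = base frame: x ahead of the robot, y to its left, z up, the work surface at z = 0. Lengths are in m, angles in rad, forces in N, time in s.
With the tool pointing down it reaches from about 0.425 to 0.925 m from the base axis. Payload 6.8 kg.
Tool frame: the origin (TCP) lies midway between the tips of the shut fingers; the grasp point (between the pads) lies 19 mm behind it (robot.hold_point_z is the distance from the TCP to the grasp point, in m); y points along the fingers, z is the direction in which the jaws open and shut, and the axes are right-handed (so a half turn about y gives the same grasp; the last joint's range is limited). The gripper opens to 85 mm and grips with 20 to 120 N. Pads are 22 mm wide; open, the fingers measure 114 mm over their backs; the gripper's body (76 mm by 85 mm) begins 54 mm behind the grasp point. The pads swing forward as they close: fully open they stand 13 mm farther back than shut.
Start: joints at [1.235, 0.477, 0.022, 1.555, -0.011, 1.109, -0.083], TCP at [0.152, -0.658, 0.193] pointing down, gripper open.
Joint ranges: [-2.96, 2.96], [-0.34, 2.1], [-1.41, 1.46], [0.24, 2.44], [-1.37, 4.51], [0.17, 1.92], [-2.96, 2.96]. Speed limits (rad/s): [2.39, 2.39, 3.14, 3.14, 3.14, 3.14, 3.14].

## Interface

Orientations are given as [roll, pitch, yaw] about the fixed x, y, z axes, in that order (R = Rz(yaw) Ry(pitch) Rx(roll)).
In Python, from plant import robot, vision gives the robot as it stands.
- The arm moves only by the shell command python3 -m crank 'ROWS' [FORCE]. ROWS is JSON, a list of rows, each a list of 3 entries, a list of its own where there are three numbers: the finger opening in cm, from 0 to 8.54, then the shift along the tool's x, y, z in cm, then the turn, a rotation vector about the tool's x, y, z in rad. A call has 1 to 10 rows; each row shifts and turns the commanded pose from where the row before left it, along the tool's axes as they then stand; what a row does not reach is not made up. A row lasts 1/12 s, in which the tool goes at most 41.7 mm and 7.16 degrees, less where a joint would pass 70% of its speed; a pose out of reach is approached as far as the arm can. A call is refused whole if a number of a shift passes 4.17 or a number of a turn 0.125, either way. A call with a gripper value outside its range is refused whole. The fingers move at their own pace and stop on an object; FORCE is the grip in N (left out, the last holds). Time passes only in rows, so rows that do not move let the fingers close. It gives the time, the measured TCP pose, the force and the opening at its end, in the units of the state.
- robot.state(): the state, without advancing time (a new reading comes with each control period).
- vision.snapshot(name): name is "scene" or "top" or "wrist"; returns the picture (420x560x3 uint8, red, green, blue); there is no depth.
- vision.camera_params(name): a dict with "K" (3x3 intrinsics, pixels), "D" ([k1, k2, p1, p2, k3] as OpenCV has them; the pictures are not rectified), "origin" and "rotation" of the camera in the world. Camera axes: x right, y up, looking along -z (the intrinsics and any distortion apply to the point x, -y, -z); pixel columns grow to the right and rows downward; lengths in m; the calibration is good to about 2 mm. A picture is of the moment at which its call begins: read the wrist's pose just before it. camera_params takes no time and is no camera call; for the wrist camera it gives the pose at the moment of the call.
- robot.hand_in(): hands the job in, once; it reports no verdict.
The state is a dict: "time": time; "joint_positions": joint angles; "qvel": joint speeds; "joint_efforts": joint torques, N m; "eef_pos": TCP position; "ee_rot": TCP orientation; "ft_force": force on the tool from outside, world axes, zero at the start; "wrist_torque": the same for the moment, N m; "gripper_width": finger opening in m.
Only numpy, scipy, OpenCV 4.12 (cv2) and the standard library are available. Lean on these libraries where they do the work, as an engineer would, in place of code of your own. Each camera call takes 0.05 s, during which the arm holds its last target.

## Working session

There is one attempt and no reset: what is moved stays moved. The work goes in short steps, Python scripts to look and compute and a shell command to move; the robot and the scene stay as the last step left them, time stands still between calls to the robot, and variables do not carry over. Pictures are saved under pics/ and viewed, and the job is handed in when it is done.

```bash
ls; mkdir -p pics; python3 - <<'E'
from plant import robot, vision
import cv2
s=robot.state()
for k,v in s.items(): print(k,v)
print(robot.hold_point_z)
for n in ["scene","top","wrist"]:
    p=vision.camera_params(n); print(n,p)
    cv2.imwrite(f"pics/{n}0.png",vision.snapshot(n)[:,:,::-1])
E
```

```text
pics
time 0.0
joint_positions [ 1.23489471  0.47777932  0.02232377  1.55646499 -0.01148443  1.10930517
 -0.08311542]
qvel [ 2.43304479e-04 -1.04830703e-04 -1.60416285e-03  6.97033003e-05
 -1.50386411e-03 -2.63325771e-03  1.76498867e-03]
joint_efforts [-1.04982093e-03 -5.96454155e+01  1.60773374e+00 -2.81196588e+01
  1.24791704e-02  9.35071061e-03  4.14354042e-05]
eef_pos [ 0.15227256 -0.65691109  0.1916337 ]
ee_rot [-1.57261958e+00 -1.42217610e-04 -2.91376374e+00]
ft_force [ 0.47003608 -0.04970376 -0.31981561]
wrist_torque [ 0.03628933  0.02508409 -0.02660012]
gripper_width 0.08507512958908058
0.0187
scene {'K': array([[455.91274298,   0.        , 280.12920313],
       [  0.        , 455.91274298, 211.34447184],
       [  0.        ,   0.        ,   1.        ]]), 'D': array([-0.00410372,  0.        ,  0.        ,  0.        ,  0.        ]), 'origin': array([0.09104458, 0.98129409, 0.78074684]), 'rotation': array([ 0.98577835, -0.00298031, -2.65241773])}
top {'K': array([[380.82502145,   0.        , 284.2086692 ],
       [  0.        , 380.82502145, 211.44048287],
       [  0.        ,   0.        ,   1.        ]]), 'D': array([-0.10031544,  0.        ,  0.        ,  0.        ,  0.        ]), 'origin': array([0.37093113, 0.00702019, 1.03733859]), 'rotation': array([ 0.19582135,  0.0153058 , -1.5728085 ])}
wrist {'K': array([[369.84431437,   0.        , 277.84986893],
       [  0.        , 369.84431437, 209.94682517],
       [  0.        ,   0.        ,   1.        ]]), 'D': array([-0.0821463,  0.       ,  0.       ,  0.       ,  0.       ]), 'origin': array([ 0.22242652, -0.64086952,  0.37346319]), 'rotation': array([-0.28584038,  0.00138565, -1.34343971])}
```

View pics/scene0.png

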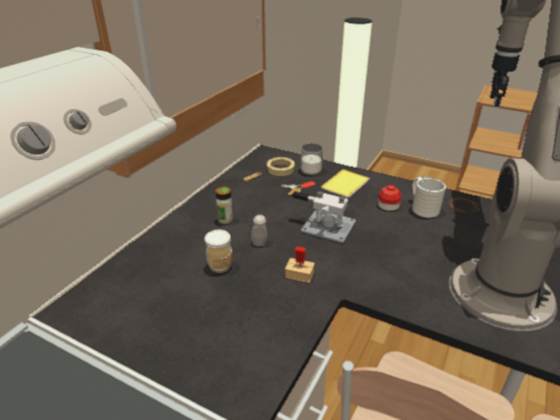

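View pics/top0.png

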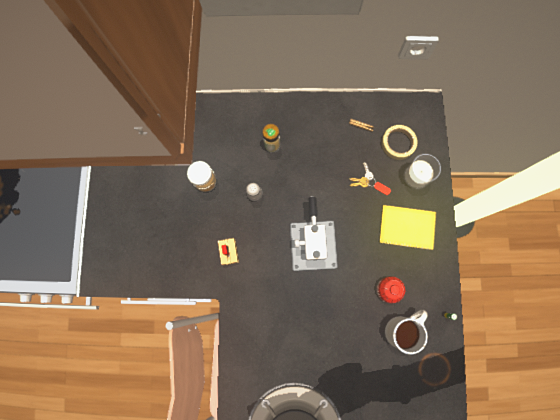

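View pics/wrist0.png

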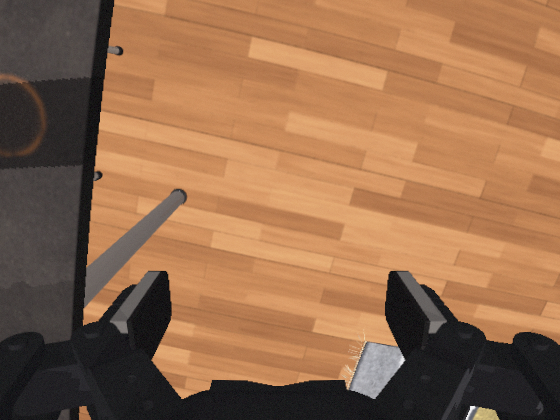

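The scene view shows the press near (330,215) and the stand with its red tab near (300,265). In the top view the press is near (314,243), with the pin head towards the left (+y), and the stand near (228,251). The wrist camera only sees floor. I'll enlarge these areas.

```bash
cat > h.py <<'E'
import numpy as np, cv2
from scipy.spatial.transform import Rotation as R
from plant import robot, vision
def rot(rpy): return R.from_euler('xyz',rpy).as_matrix()
def cam(n):
    p=vision.camera_params(n); return p
def ray(p,uv):
    u=cv2.undistortPoints(np.array([[uv]],float),p['K'],p['D'])[0,0]
    d=rot(p['rotation'])@np.array([u[0],-u[1],-1.0]); return p['origin'],d/np.linalg.norm(d)
def onz(p,uv,z):
    o,d=ray(p,uv); return o+d*(z-o[2])/d[2]
def tri(obs):
    A=np.zeros((3,3));b=np.zeros(3);rs=[]
    for p,uv in obs:
        o,d=ray(p,uv);M=np.eye(3)-np.outer(d,d);A+=M;b+=M@o;rs.append((o,M))
    x=np.linalg.solve(A,b); return x,[float(np.linalg.norm(M@(x-o)))*1000 for o,M in rs]
def proj(p,X):
    c=rot(p['rotation']).T@(np.array(X)-p['origin']); c=np.array([c[0],-c[1],-c[2]])
    return cv2.projectPoints(c.reshape(1,3),np.zeros(3),np.zeros(3),p['K'],p['D'])[0].ravel()
def crop(im,x0,y0,x1,y1,name,f):
    cv2.imwrite('pics/'+name,cv2.resize(im[y0:y1,x0:x1],None,fx=f,fy=f,interpolation=cv2.INTER_CUBIC))
E
python3 - <<'E'
from h import *
a=cv2.imread('pics/top0.png');b=cv2.imread('pics/scene0.png')
crop(a,205,185,345,290,'top0z.png',5.5)
crop(b,270,170,370,290,'scene0z.png',5)
pt,ps=cam('top'),cam('scene')
print(onz(pt,(314,245),0),onz(pt,(228,251),0.03))
E
```

```text
[ 0.48294092 -0.05866906  0.        ] [0.46439635 0.17162198 0.03      ]
```

View pics/top0z.png

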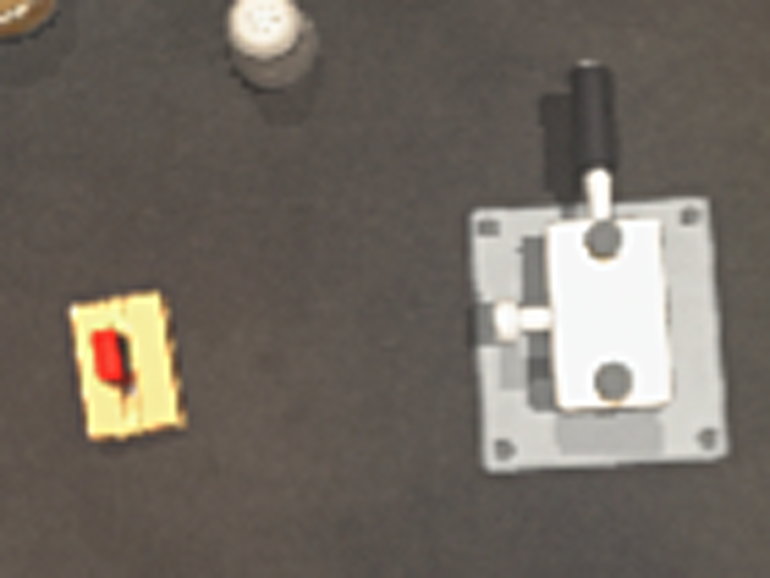

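View pics/scene0z.png

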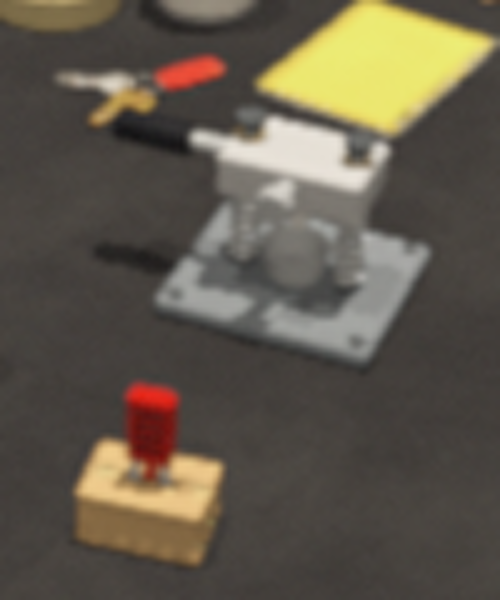

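```bash
python3 - <<'E'
from h import *
pt,ps=cam('top'),cam('scene')
T=lambda x,y:(205+(x+.5)/5.5-.5,185+(y+.5)/5.5-.5); S=lambda x,y:(270+(x+.5)/5-.5,170+(y+.5)/5-.5)
# base corners on z~0.01 (top): tl,tr,br,bl
c=np.array([onz(pt,T(*q),0.01) for q in [(472,212),(708,199),(728,458),(487,472)]]);print(c[:,:2].round(4),c.mean(0))
k=np.array([onz(pt,T(*q),0.097) for q in [(547,224),(662,218),(670,403),(557,411)]]);print(k[:,:2].round(4),k.mean(0))
for c in (c,k):
  e=c[0]-c[3]+c[1]-c[2]; print('yaw',np.arctan2(e[1],e[0]), np.linalg.norm(e)/2); e=c[0]-c[1]+c[3]-c[2]; print('yawy',np.arctan2(-e[0],e[1]),np.linalg.norm(e)/2)
# head: top blob centre, scene disc centre
print(tri([(pt,T(506,320)),(ps,S(296,258))]))
print('tab top', tri([(pt,T(103,340)),(ps,S(152,397))]))
print('nuts',onz(pt,T(603,240),.111),onz(pt,T(613,381),.111))
print('stand',[onz(pt,T(*q),.032).round(4) for q in [(70,305),(160,291),(186,425),(90,440)]])
im=cv2.imread('pics/top0.png')
E
```

```text
[[ 0.5421  0.0055]
 [ 0.5481 -0.112 ]
 [ 0.4201 -0.1186]
 [ 0.4139 -0.0012]] [ 0.48102661 -0.05659079  0.01      ]
[[ 0.5219 -0.0285]
 [ 0.5244 -0.0808]
 [ 0.4405 -0.0826]
 [ 0.4372 -0.032 ]] [ 0.48101842 -0.05594431  0.097     ]
yaw 0.05161331640045311 0.1282695587583039
yawy 0.05160989419004881 0.11757161758156487
yaw 0.031550197759129275 0.0843224090155775
yawy 0.0563290566858591 0.0515398981454337
(array([ 0.47378952, -0.01314964,  0.04969386]), [10.157806022863332, 10.157806022863362])
tab top (array([0.46728718, 0.17408279, 0.08123833]), [4.156402257342929, 4.15640225734303])
nuts [ 0.51230033 -0.05286846  0.111     ] [ 0.44932944 -0.05626889  0.111     ]
stand [array([0.4935, 0.2007, 0.032 ]), array([0.5002, 0.1569, 0.032 ]), array([0.4355, 0.143 , 0.032 ]), array([0.4283, 0.1892, 0.032 ])]
```

```bash
cat >> h.py <<'E'
def plan(target, yaw, s=None):
    """target TCP, tool pointing down with given yaw -> shift in tool cm, turn about tool (rotvec)"""
    s=s or robot.state()
    R0=rot(s['ee_rot']); R1=rot([-np.pi/2,0,yaw])
    d=R0.T@(np.array(target)-s['eef_pos'])*100
    rv=R.from_matrix(R0.T@R1).as_rotvec()
    print('pos',s['eef_pos'].round(4),'rpy',s['ee_rot'].round(4),'shift cm tool',d.round(2),'turn',rv.round(4),'F',s['ft_force'].round(1),'t',round(s['time'],2),'w',round(s['gripper_width'],4))
E
python3 - <<'E'
from h import *
pt,ps=cam('top'),cam('scene')
T=lambda x,y:(205+(x+.5)/5.5-.5,185+(y+.5)/5.5-.5); S=lambda x,y:(270+(x+.5)/5-.5,170+(y+.5)/5-.5)
print(tri([(pt,T(506,320)),(ps,S(279,190))]))
plan([.45,.06,.26],-np.pi+.05)
E
```

```text
(array([ 0.47676175, -0.01007314,  0.09425894]), [1.8271893577101666, 1.8271893577103357])
pos [ 0.1523 -0.6571  0.1919] rpy [-1.5722e+00 -1.0000e-04 -2.9138e+00] shift cm tool [-45.19  -6.73 -63.14] turn [0.0014 0.1778 0.0002] F [ 0.4  0.7 -0.2] t 0.15 w 0.085
```

```bash
python3 -m crank '[[8.5,[-3,-0.7,-2.5],[0,0,0]],[8.5,[-3,-0.7,-2.5],[0,0,0]],[8.5,[-3,-0.7,-2.5],[0,0,0]],[8.5,[-3,-0.7,-2.5],[0,0,0]],[8.5,[-3,-0.7,-2.5],[0,0,0]],[8.5,[-3,-0.7,-2.5],[0,0,0]],[8.5,[-3,-0.7,-2.5],[0,0,0]],[8.5,[-3,-0.7,-2.5],[0,0,0]],[8.5,[-3,-0.7,-2.5],[0,0,0]],[8.5,[-3,-0.7,-2.5],[0,0,0]]]' && python3 -c "
from h import *
plan([.45,.06,.26],-np.pi+.05)"
```

```text
time: 0.98
eef_pos: [0.3888, -0.3445, 0.2629]
ee_rot: [-1.571, -0.0, -2.914]
ft_force: [0.9, -0.3, -0.6]
gripper_width: 0.0847
pos [ 0.3888 -0.3445  0.2629] rpy [-1.5707e+00 -2.0000e-04 -2.9140e+00] shift cm tool [-15.09   0.29 -38.03] turn [-1.000e-04  1.776e-01  2.000e-04] F [ 0.9 -0.3 -0.6] t 0.98 w 0.0847
```

```bash
python3 -m crank '[[8.5,[-1.5,0,-3.7],[0,0,0]],[8.5,[-1.5,0,-3.7],[0,0,0]],[8.5,[-1.5,0,-3.7],[0,0,0]],[8.5,[-1.5,0,-3.7],[0,0,0]],[8.5,[-1.5,0,-3.7],[0,0,0]],[8.5,[-1.5,0,-3.7],[0,0,0]],[8.5,[-1.5,0,-3.7],[0,0.01,0]],[8.5,[-1.5,0,-3.7],[0,0.056,0]],[8.5,[-1.5,0,-3.7],[0,0.056,0]],[8.5,[-1.5,0,-3.7],[0,0.056,0]]]' && python3 -m crank '[[8.5,[0,0,0],[0,0,0]]]' && python3 -c "
from h import *
plan([.45,.06,.26],-np.pi+.05)
p=cam('wrist');print(p['origin'],p['rotation'])
for q in [[.48,-.056,.097],[.464,.172,.08],[.477,-.01,.085]]: print(proj(p,q))
cv2.imwrite('pics/w1.png',vision.snapshot('wrist')[:,:,::-1])"
```

```text
time: 1.82
eef_pos: [0.4581, 0.0482, 0.2628]
ee_rot: [-1.57, 0.0, -3.095]
ft_force: [1.6, 0.2, -0.0]
gripper_width: 0.0848
time: 1.9
eef_pos: [0.4594, 0.0549, 0.2632]
ee_rot: [-1.575, 0.002, -3.085]
ft_force: [-0.1, 0.7, 1.3]
gripper_width: 0.0851
pos [0.4594 0.0549 0.2632] rpy [-1.5745e+00  2.2000e-03 -3.0849e+00] shift cm tool [ 0.91  0.32 -0.56] turn [ 0.0037  0.0067 -0.0022] F [-0.1  0.7  1.3] t 1.9 w 0.0851
[0.53083907 0.05845508 0.44511998] [-0.28345077  0.00355173 -1.51452799]
[395.78347422 165.62696072]
[162.47471303 165.83008112]
[345.68152023 163.76225613]
```

View pics/w1.png

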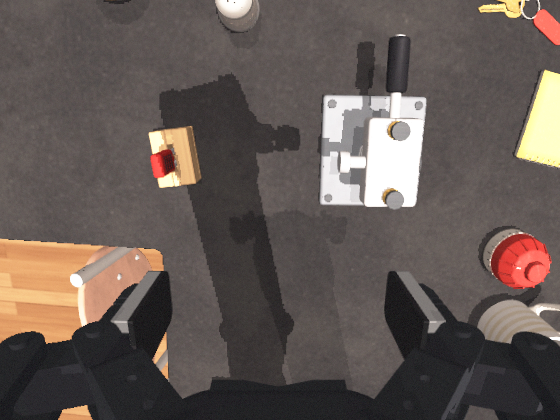

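```bash
python3 - <<'E'
from h import *
a=cv2.imread('pics/w1.png')
crop(a,310,80,440,220,'w1p.png',4.2); crop(a,135,110,215,200,'w1s.png',6)
E
```

```text
(no output)
```

View pics/w1p.png

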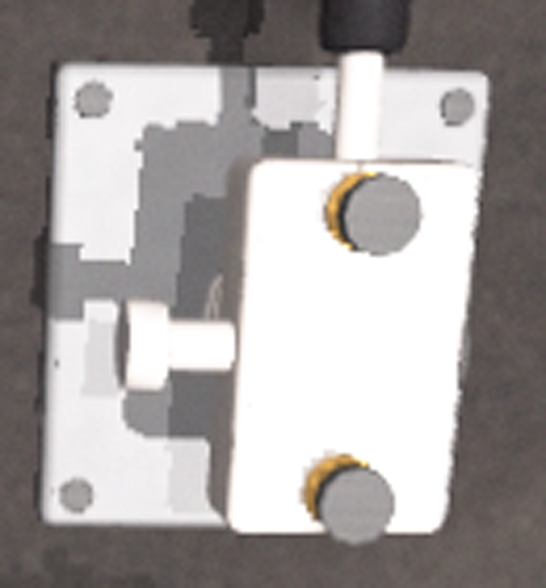

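View pics/w1s.png

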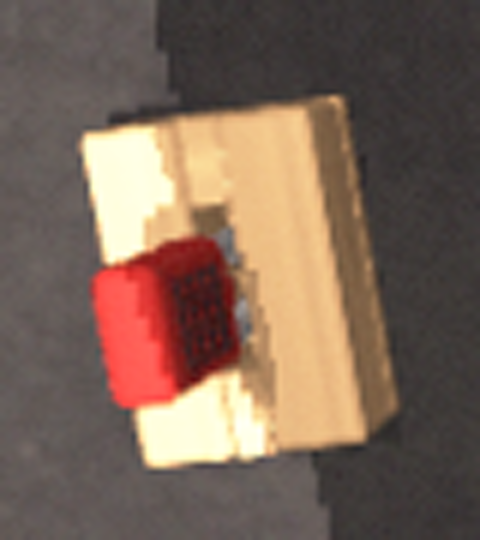

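```bash
python3 - <<'E'
from h import *
p=cam('wrist');pt,ps=cam('top'),cam('scene')
P=lambda x,y:(310+(x+.5)/4.2-.5,80+(y+.5)/4.2-.5);Q=lambda x,y:(135+(x+.5)/6-.5,110+(y+.5)/6-.5)
T=lambda x,y:(205+(x+.5)/5.5-.5,185+(y+.5)/5.5-.5); S=lambda x,y:(270+(x+.5)/5-.5,170+(y+.5)/5-.5)
k=np.array([onz(p,P(*q),.097) for q in [(246,158),(478,162),(443,534),(226,533)]]);print(k.round(4),k.mean(0))
e=k[0]-k[3]+k[1]-k[2]; print('yaw',np.arctan2(e[1],e[0]), np.linalg.norm(e)/2); e=k[0]-k[1]+k[3]-k[2]; print('yawy',np.arctan2(-e[0],e[1]),np.linalg.norm(e)/2)
for a,b in [((381,213),(603,240)),((357,505),(613,381))]: print('nut',tri([(p,P(*a)),(pt,T(*b))]), onz(p,P(*a),.111))
for a,b in [((246,158),(547,224)),((478,162),(662,218)),((443,534),(670,403)),((226,533),(557,411))]: print('car',tri([(p,P(*a)),(pt,T(*b))]))
print('head outer',onz(p,P(126,343),.085),tri([(p,P(150,345)),(pt,T(506,320)),(ps,S(279,190))]))
c=[onz(p,P(*q),.01) for q in [(57,65),(488,73),(42,522)]];print('base',np.round(c,4))
s=np.array([onz(p,Q(*q),.032) for q in [(82,135),(308,103),(365,443),(148,467)]]);print('stand',s.round(4),s.mean(0));e=s[0]-s[3]+s[1]-s[2];print(np.arctan2(e[1],e[0]))
t=np.array([onz(p,Q(*q),.086) for q in [(92,283),(148,262),(185,393),(127,407)]]);print('tabtop',t.round(4),t.mean(0))
print(tri([(p,Q(138,336)),(pt,T(103,345)),(ps,S(152,393))]))
b=np.array([onz(p,Q(*q),.044) for q in [(212,240),(240,355)]]);print('tab bottom +/-y edge',b)
E
```

```text
[[ 0.5223 -0.0284  0.097 ]
 [ 0.5251 -0.0803  0.097 ]
 [ 0.4398 -0.0856  0.097 ]
 [ 0.4371 -0.034   0.097 ]] [ 0.48106904 -0.05707344  0.097     ]
yaw 0.06337591826528281 0.08547012807567202
yawy 0.053175291069665266 0.05179916696781669
nut (array([ 0.51257453, -0.05328917,  0.11516699]), [1.1277422029008617, 1.1277422029009616]) [ 0.51323237 -0.05540432  0.111     ]
nut (array([ 0.44957116, -0.05671874,  0.11587036]), [1.0140843181932568, 1.014084318193278]) [ 0.44899956 -0.05919621  0.111     ]
car (array([ 0.5221996 , -0.02859607,  0.09585781]), [0.14014942682201534, 0.1401494268220411])
car (array([ 0.52492392, -0.08107064,  0.0947856 ]), [0.1787539153912667, 0.17875391539153998])
car (array([ 0.44069222, -0.08266966,  0.10254037]), [0.8370783291982086, 0.8370783291981632])
car (array([ 0.43744857, -0.03253329,  0.10000465]), [0.8106835367218587, 0.8106835367217937])
head outer [ 0.47826252 -0.00814411  0.085     ] (array([ 0.47786204, -0.01133825,  0.09301502]), [1.7175036694347494, 1.9508938559287547, 2.3830009954051303])
base [[ 0.5415  0.0047  0.01  ]
 [ 0.5477 -0.1134  0.01  ]
 [ 0.4139 -0.0022  0.01  ]]
stand [[0.4915 0.1973 0.032 ]
 [0.4992 0.155  0.032 ]
 [0.4359 0.1445 0.032 ]
 [0.429  0.1866 0.032 ]] [0.46390475 0.17087281 0.032     ]
0.1670829888429452
tabtop [[0.4727 0.1778 0.086 ]
 [0.4766 0.1684 0.086 ]
 [0.4552 0.1628 0.086 ]
 [0.4523 0.1726 0.086 ]] [0.46418111 0.17038582 0.086     ]
(array([0.46534274, 0.1729169 , 0.08329249]), [2.2559900861241595, 3.944581288951113, 1.8562134608970593])
tab bottom +/-y edge [[0.4748445  0.16980701 0.044     ]
 [0.45397775 0.16500618 0.044     ]]
```

```bash
python3 -c "
from h import *
plan([.4767,.0234,.068],-np.pi+.054)"
```

```text
pos [0.4588 0.0508 0.2627] rpy [-1.5724e+00  5.0000e-04 -3.0845e+00] shift cm tool [-1.62 19.47  2.87] turn [ 0.0016  0.0031 -0.0005] F [-0.2 -0.3  0. ] t 1.95 w 0.0849
```

```bash
python3 -m crank '[[0,[-0.8,1.5,1.4],[0,0,0]],[0,[-0.8,2.5,1.4],[0,0,0]],[0,[0,3,0],[0,0,0]],[0,[0,3,0],[0,0,0]],[0,[0,3,0],[0,0,0]],[0,[0,3,0],[0,0,0]],[0,[0,1.5,0],[0,0,0]],[0,[0,1,0],[0,0,0]],[0,[0,0.5,0],[0,0,0]],[0,[0,0,0],[0,0,0]]]' && python3 -c "
from h import *
plan([.4767,.0234,.068],-np.pi+.054)
cv2.imwrite('pics/w2.png',vision.snapshot('wrist')[:,:,::-1])
cv2.imwrite('pics/s2.png',vision.snapshot('scene')[:,:,::-1])
a=cv2.imread('pics/s2.png');crop(a,240,140,400,260,'s2z.png',5)"
```

```text
time: 2.78
eef_pos: [0.4756, 0.0186, 0.0721]
ee_rot: [-1.571, -0.001, -3.092]
ft_force: [0.3, -0.2, -0.1]
gripper_width: 0.0002
pos [0.4756 0.0186 0.0721] rpy [-1.5706e+00 -1.1000e-03 -3.0923e+00] shift cm tool [-0.14  0.41 -0.47] turn [-0.0002 -0.0047  0.0011] F [ 0.3 -0.2 -0.1] t 2.78 w 0.0002
```

View pics/w2.png

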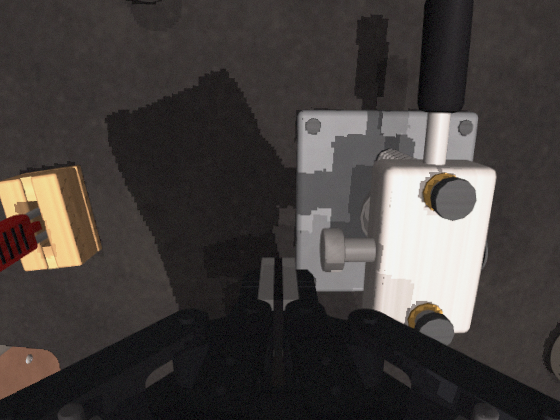

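View pics/s2z.png

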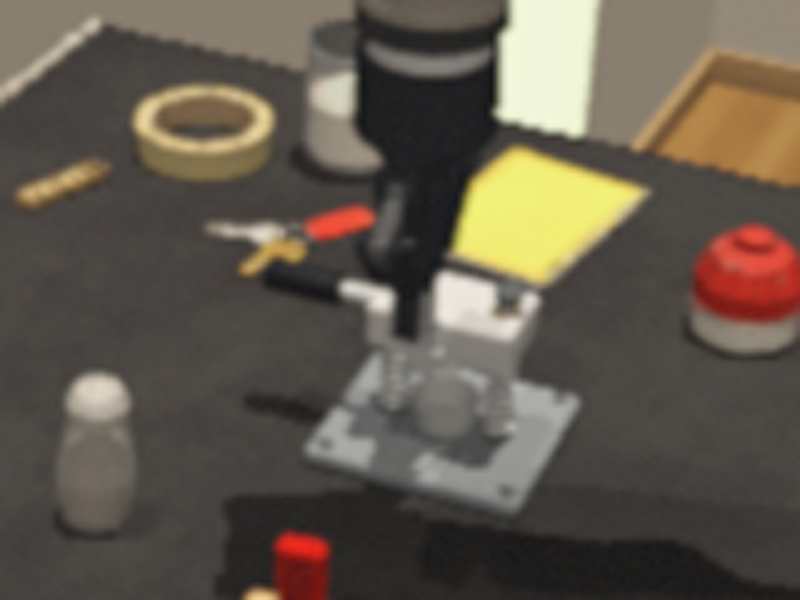

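```bash
python3 -m crank '[[0,[-0.1,0.3,0.2],[0,0,0]],[0,[0,0,0.4],[0,0,0]],[0,[0,0,0.4],[0,0,0]],[0,[0,0,0.3],[0,0,0]],[0,[0,0,0.2],[0,0,0]],[0,[0,0,0.2],[0,0,0]],[0,[0,0,0],[0,0,0]]]' ;  python3 -m crank '[[0,[0,0,0.2],[0,0,0]],[0,[0,0,0],[0,0,0]]]'; python3 -m crank '[[0,[0,0,0.2],[0,0,0]],[0,[0,0,0],[0,0,0]]]'
```

```text
time: 3.47
eef_pos: [0.4778, 0.0017, 0.0697]
ee_rot: [-1.571, 0.0, -3.092]
ft_force: [-0.4, 0.3, -0.2]
gripper_width: 0.0002
time: 3.63
eef_pos: [0.4779, 0.0, 0.0696]
ee_rot: [-1.571, -0.0, -3.092]
ft_force: [-0.5, 0.9, -0.3]
gripper_width: -0.0001
time: 3.8
eef_pos: [0.478, -0.002, 0.0696]
ee_rot: [-1.571, -0.0, -3.092]
ft_force: [0.2, -0.1, -0.2]
gripper_width: -0.0003
```

```bash
for i in 1 ; do python3 -m crank '[[0,[0,0,0.2],[0,0,0]],[0,[0,0,0.2],[0,0,0]],[0,[0,0,0],[0,0,0]]]'; python3 -m crank '[[0,[0,0,0.2],[0,0,0]],[0,[0,0,0],[0,0,0]]]';  python3 -m crank '[[0,[0,0,0.2],[0,0,0]],[0,[0,0,0],[0,0,0]]]'; done
```

```text
time: 4.05
eef_pos: [0.4781, -0.0062, 0.0696]
ee_rot: [-1.571, -0.0, -3.092]
ft_force: [0.5, -0.0, -0.2]
gripper_width: -0.0001
time: 4.22
eef_pos: [0.4783, -0.0081, 0.0696]
ee_rot: [-1.571, -0.0, -3.092]
ft_force: [-0.1, -0.3, -0.4]
gripper_width: -0.0003
time: 4.38
eef_pos: [0.4784, -0.01, 0.0696]
ee_rot: [-1.571, -0.0, -3.092]
ft_force: [0.1, -0.4, 0.3]
gripper_width: -0.0002
```

```bash
python3 -c "
from h import *
p=cam('wrist')
a=vision.snapshot('wrist')[:,:,::-1];cv2.imwrite('pics/w3.png',a)
b=vision.snapshot('scene')[:,:,::-1]
crop(a,200,180,450,340,'w3z.png',3)
crop(b,270,160,370,240,'s3z.png',6)"
```

```text
(no output)
```

View pics/w3z.png

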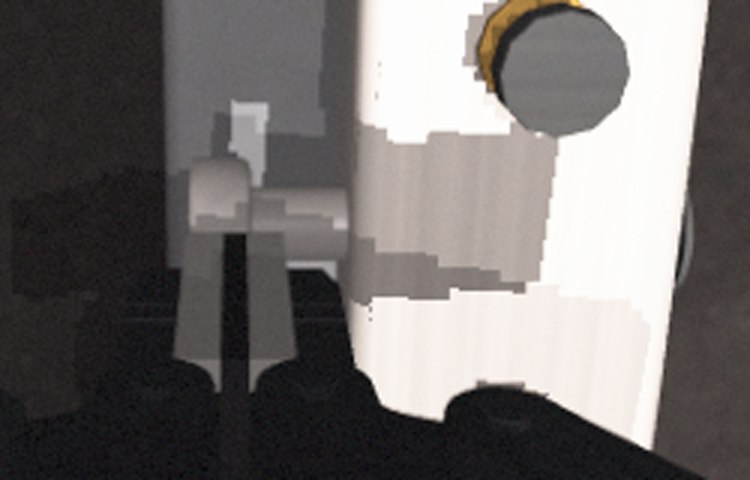

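View pics/s3z.png

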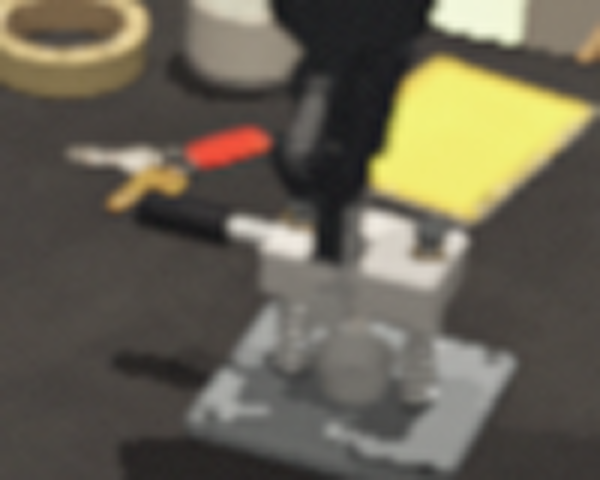

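```bash
python3 -c "
from h import *
p=cam('wrist');s=robot.state();print(s['eef_pos'],s['ee_rot'])
t=s['eef_pos'];M=rot(s['ee_rot'])
for o in ([0,0,0],[-.011,0,0],[.011,0,0],[-.011,-.02,0],[0,-.019,0]): print(o,proj(p,t+M@np.array(o)))
c=np.array([.481,-.0565,.085]);x=np.array([np.cos(.054),np.sin(.054),0]);y=np.array([-x[1],x[0],0])
for yy in (.0365,.0485):
  for xx,z in ((0,0),(0,.011),(.011,0),(-.011,0),(0,-.011)): print(yy,xx,z,proj(p,c+xx*x+yy*y+[0,0,z]))
"
```

```text
[ 0.47836963 -0.0097653   0.06960045] [-1.57074815e+00  3.85118463e-05 -3.09197424e+00]
[0, 0, 0] [278.2204739  243.71377974]
[-0.011, 0, 0] [278.21656443 223.90437169]
[0.011, 0, 0] [278.2240875 262.8566938]
[-0.011, -0.02, 0] [278.26289795 237.54256329]
[0, -0.019, 0] [278.26370808 258.38592129]
0.0365 0 0 [299.42369343 255.07247185]
0.0365 0 0.011 [300.75904638 264.6147628 ]
0.0365 0.011 0 [299.70959272 233.83194938]
0.0365 -0.011 0 [299.13688434 275.52368139]
0.0365 0 -0.011 [298.23307263 246.57481735]
0.0485 0 0 [274.78138113 255.19714068]
0.0485 0 0.011 [274.59628333 264.74999059]
0.0485 0.011 0 [274.61301305 233.95492178]
0.0485 -0.011 0 [274.94527076 275.64964134]
0.0485 0 -0.011 [274.94641036 246.69060737]
```

```bash
python3 -c "
from h import *
a=cv2.imread('pics/w2.png');a=np.clip(a.astype(float)*2.2,0,255).astype(np.uint8);crop(a,200,200,400,350,'w2z.png',4)
a=cv2.imread('pics/w3.png');a=np.clip(a.astype(float)*2.2,0,255).astype(np.uint8);crop(a,200,200,400,350,'w3zz.png',4)"
```

```text
(no output)
```

View pics/w2z.png

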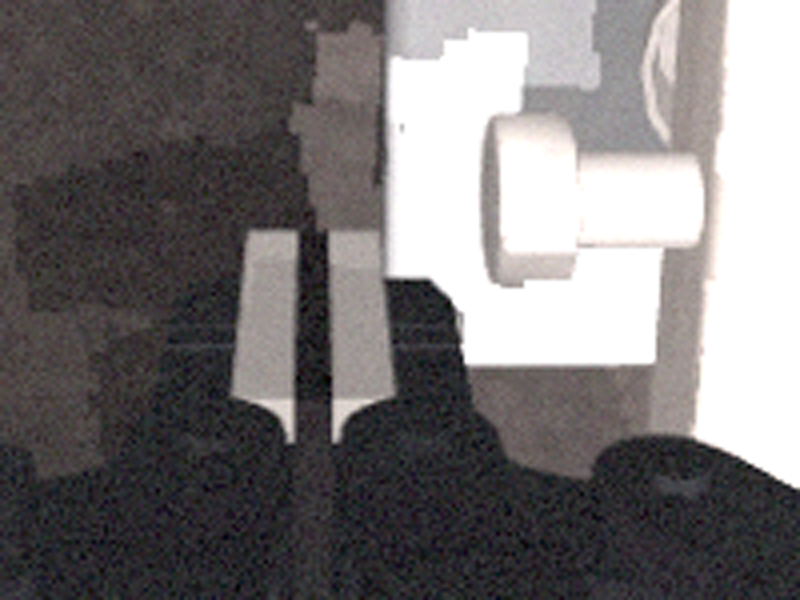

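View pics/w3zz.png

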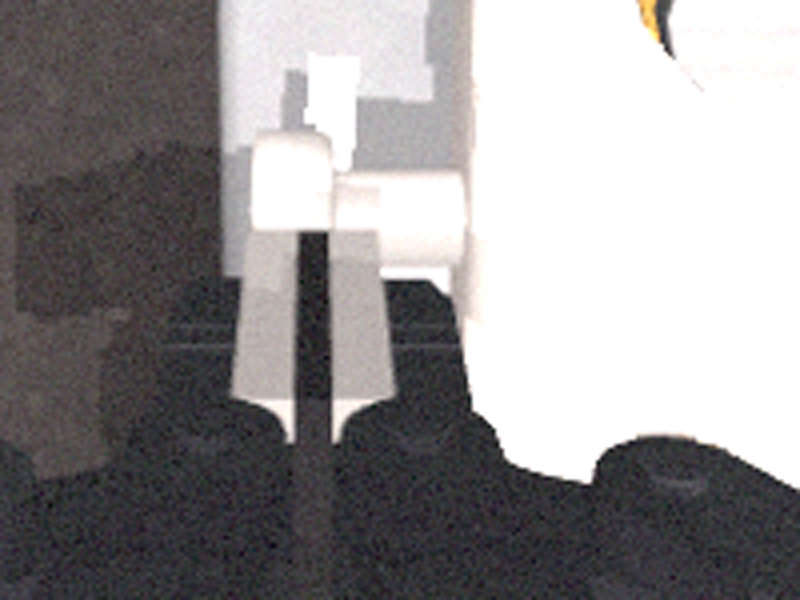

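```bash
python3 -c "
from h import *
b=vision.snapshot('scene')[:,:,::-1].copy();a=vision.snapshot('top')[:,:,::-1].copy()
ps=cam('scene');pt=cam('top');t=robot.state()['eef_pos']
for h in (0,.02,.04): print(h,(proj(ps,t+[0,0,h])-[295,170])*10, (proj(pt,t+[0,0,h])-[265,205])*8)
b=np.clip(b.astype(float)*1.6,0,255).astype(np.uint8)
crop(b,295,170,365,230,'s3q.png',10);crop(a,265,205,350,280,'t3q.png',8)"
```

```text
0 [286.64676688 448.07445049] [251.79368064 311.55241123]
0.02 [290.6690512  388.18384555] [252.84237355 304.4645606 ]
0.04 [294.76165673 327.23665911] [253.93524046 297.07705074]
```

View pics/s3q.png

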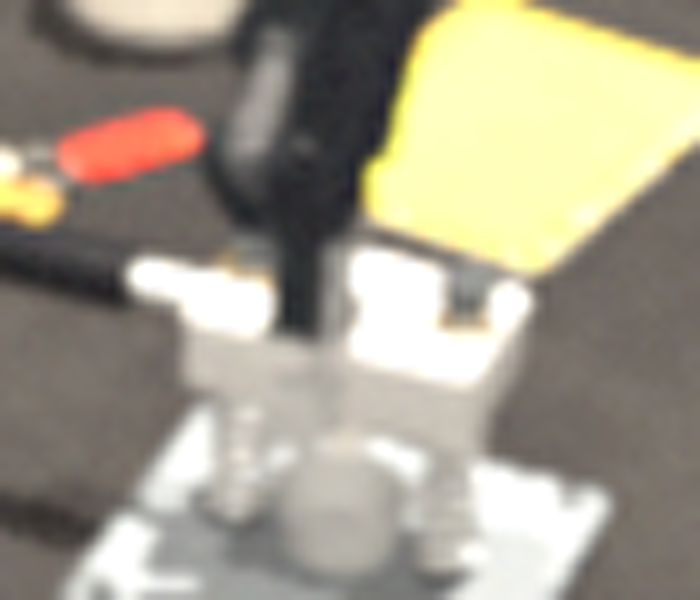

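View pics/t3q.png

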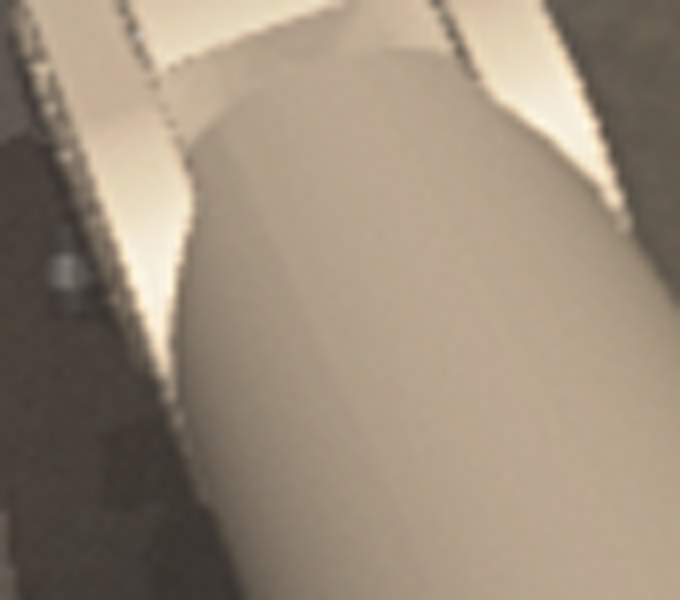

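```bash
python3 -c "
from h import *
b=vision.snapshot('scene')[:,:,::-1].copy();a=cv2.imread('pics/scene0.png');c=cv2.imread('pics/s2.png')
ps=cam('scene')
cc=np.array([.481,-.0565,.085]);x=np.array([np.cos(.054),np.sin(.054),0]);y=np.array([-x[1],x[0],0])
f=8;o=np.array([295,170])
ims=[]
for im in (a,c,b):
  im=np.clip(im.astype(float)*1.3,0,255).astype(np.uint8)[170:240,300:332]
  ims.append(cv2.resize(im,None,fx=f,fy=f,interpolation=cv2.INTER_CUBIC))
cv2.imwrite('pics/cmp.png',np.hstack(ims))
for yy in (.0365,.0485): print((proj(ps,cc+y*yy)-[300,170])*f,(proj(ps,cc+y*yy+[0,0,.011])-[300,170])*f)
t=robot.state()['eef_pos'];print((proj(ps,t)-[300,170])*f)
"
```

```text
[201.85825455 306.63064284] [203.68178429 280.12174149]
[189.85690724 323.75602423] [191.63577682 297.13838388]
[189.20587885 358.3142499 ]
```

View pics/cmp.png

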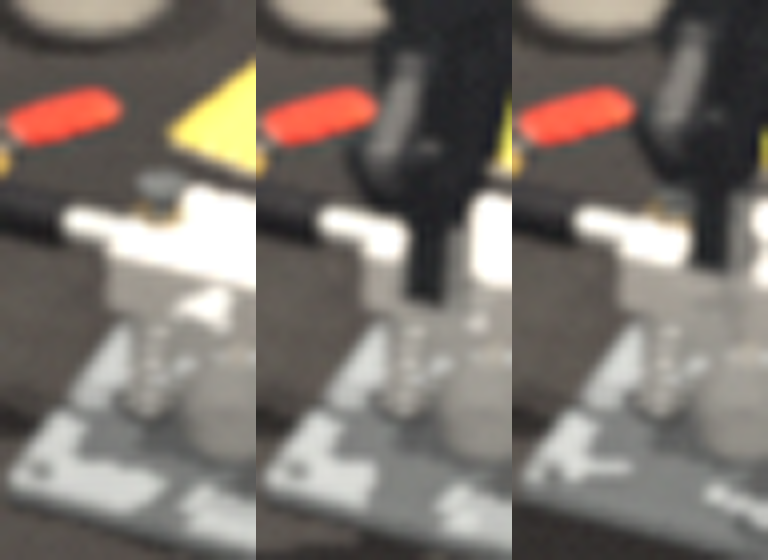

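The pin hasn't moved, and the wrist view shows the fingertips passing over the head: visible tips end at row 257, while a TCP at the reported position would put them near row 224–244. The shut tips seem to end about 30 mm above the reported TCP. I'll back off, go lower and check.

```bash
python3 -m crank '[[0,[0,0,-1.5],[0,0,0]],[0,[0,0,-1.5],[0,0,0]],[0,[0,0,-1],[0,0,0]],[0,[0,0.8,0],[0,0,0]],[0,[0,0.8,0],[0,0,0]],[0,[0,0.6,0],[0,0,0]],[0,[0,0,0],[0,0,0]],[0,[0,0,0],[0,0,0]]]' ; python3 -c "
from h import *
p=cam('wrist');s=robot.state();t=s['eef_pos'];M=rot(s['ee_rot'])
a=vision.snapshot('wrist')[:,:,::-1];b=vision.snapshot('scene')[:,:,::-1]
a=np.clip(a.astype(float)*2,0,255).astype(np.uint8)
crop(a,180,180,420,350,'w4z.png',3.3);crop(b,290,165,350,225,'s4z.png',10)
print((proj(p,t)-[180,180])*3.3,(proj(cam('scene'),t)-[290,165])*10)"
```

```text
time: 5.3
eef_pos: [0.4757, 0.0294, 0.0468]
ee_rot: [-1.57, -0.002, -3.093]
ft_force: [-0.2, -0.5, -0.2]
gripper_width: 0.0
[324.10564125 210.22255227] [284.098335   638.86225546]
```

View pics/w4z.png

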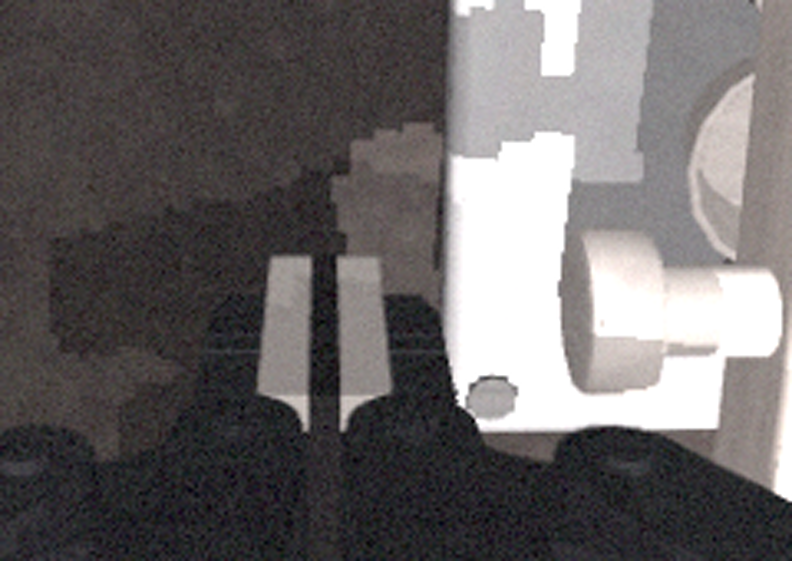

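View pics/s4z.png

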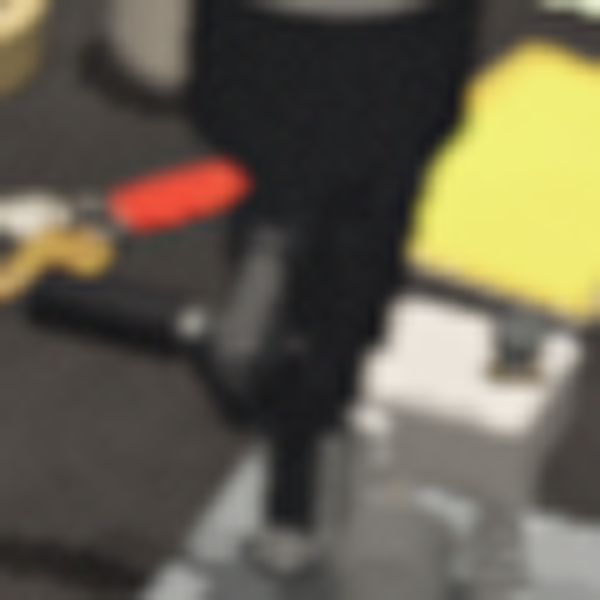

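```bash
python3 -m crank '[[0,[0,0.6,0],[0,0,0]],[0,[-0.1,0.6,0.3],[0,0,0]],[0,[0,0,0.7],[0,0,0]],[0,[0,0,0.6],[0,0,0]],[0,[0,0,0.4],[0,0,0]],[0,[0,0,0.2],[0,0,0]],[0,[0,0,0.2],[0,0,0]],[0,[0,0,0],[0,0,0]]]' ;  python3 -m crank '[[0,[0,0,0.2],[0,0,0]],[0,[0,0,0.2],[0,0,0]]]'; python3 -m crank '[[0,[0,0,0.2],[0,0,0]],[0,[0,0,0.2],[0,0,0]]]'
```

```text
time: 6.07
eef_pos: [0.4784, 0.0065, 0.0356]
ee_rot: [-1.571, -0.0, -3.092]
ft_force: [-0.6, 3.1, -0.6]
gripper_width: -0.0003
time: 6.23
eef_pos: [0.4786, 0.0029, 0.0356]
ee_rot: [-1.571, -0.0, -3.091]
ft_force: [-1.1, 4.7, -1.2]
gripper_width: 0.0001
time: 6.4
eef_pos: [0.4789, -0.0016, 0.0356]
ee_rot: [-1.571, -0.0, -3.091]
ft_force: [-0.8, 4.3, -1.2]
gripper_width: -0.0003
```

```bash
python3 -m crank '[[0,[0,0,0.1],[0,0,0]],[0,[0,0,0.1],[0,0,0]]]'; python3 -c "
from h import *
p=cam('wrist');s=robot.state();t=s['eef_pos']
a=vision.snapshot('wrist')[:,:,::-1]
a=np.clip(a.astype(float)*2,0,255).astype(np.uint8)
crop(a,180,180,420,350,'w5z.png',3.3)"
```

```text
time: 6.57
eef_pos: [0.479, -0.0037, 0.0356]
ee_rot: [-1.571, -0.0, -3.092]
ft_force: [-1.4, 8.0, -0.2]
gripper_width: 0.0002
```

View pics/w5z.png

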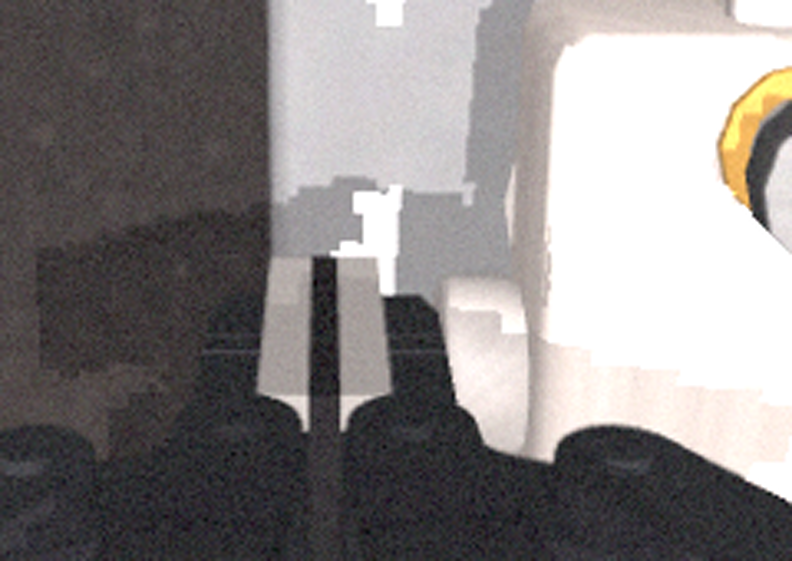

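```bash
python3 -m crank '[[0,[0,0,0.1],[0,0,0]],[0,[0,0,0],[0,0,0]]]';python3 -m crank '[[0,[0,0,0.1],[0,0,0]],[0,[0,0,0],[0,0,0]],[0,[0,0,0],[0,0,0]]]'
```

```text
time: 6.78
eef_pos: [0.479, -0.0036, 0.0356]
ee_rot: [-1.572, -0.0, -3.091]
ft_force: [-2.0, 7.2, -0.4]
gripper_width: 0.0
time: 7.03
eef_pos: [0.479, -0.0037, 0.0356]
ee_rot: [-1.573, 0.0, -3.09]
ft_force: [-2.3, 9.5, -0.4]
gripper_width: 0.0003
```

Force climbs with the command while the TCP stays at -0.0037, and the picture shows the head against the carriage, so the pin is home. Next I back off and look over the clip.

```bash
python3 -m crank '[[0,[0,0,-0.5],[0,0,0]],[0,[0,0,-1.5],[0,0,0]],[0,[0,0,-1.5],[0,0,0]],[0,[0,-2.5,-1],[0,0,0]],[0,[0,-3,0],[0,0,0]],[6,[0,-3,0],[0,0,0]],[6,[0,-3,-2],[0,0,0]],[6,[0,0,-3],[0,-0.06,0]],[6,[0,0,-2],[0,-0.056,0]],[6,[0,0,0],[0,0,0]]]'; python3 -c "
from h import *
plan([.464,.171,.15],-np.pi+.167)"
```

```text
time: 7.87
eef_pos: [0.473, 0.1128, 0.1521]
ee_rot: [-1.572, 0.004, -2.969]
ft_force: [-0.4, 0.5, 0.1]
gripper_width: 0.0595
pos [0.473  0.1128 0.1521] rpy [-1.5715  0.0037 -2.9688] shift cm tool [-0.12  0.21 -5.89] turn [ 0.0007  0.0058 -0.0037] F [-0.4  0.5  0.1] t 7.87 w 0.0595
```

```bash
python3 -c "
from h import *
p=cam('wrist');print({k:v for k,v in p.items() if k in('origin','rotation')})
cv2.imwrite('pics/w6.png',vision.snapshot('wrist')[:,:,::-1])"
python3 -m crank '[[6,[0,0,-2],[0,0,0]],[6,[0,0,-2],[0,0,0]],[6,[0,0,-1.5],[0,0,0]],[6,[0,0,0],[0,0,0]],[6,[0,0,0],[0,0,0]]]'; python3 -c "
from h import *
plan([.464,.171,.15],-np.pi+.167)
p=cam('wrist');print({k:v for k,v in p.items() if k in('origin','rotation')})
cv2.imwrite('pics/w7.png',vision.snapshot('wrist')[:,:,::-1])
a=vision.snapshot('top')[:,:,::-1];crop(a,265,205,350,280,'t7z.png',8)"
```

```text
{'origin': array([0.54315869, 0.1250862 , 0.33409314]), 'rotation': array([-2.82053786e-01,  4.89539308e-04, -1.39846525e+00])}
time: 8.33
eef_pos: [0.4635, 0.1622, 0.1504]
ee_rot: [-1.57, -0.0, -2.977]
ft_force: [0.1, -0.8, -0.0]
gripper_width: 0.0597
pos [0.4635 0.1622 0.1504] rpy [-1.5696e+00 -2.0000e-04 -2.9765e+00] shift cm tool [-0.19  0.04 -0.86] turn [-0.0012 -0.0019  0.0002] F [ 0.1 -0.8 -0. ] t 8.33 w 0.0597
{'origin': array([0.53445286, 0.17438553, 0.33213978]), 'rotation': array([-0.28593255, -0.00141314, -1.40613316])}
```

View pics/w6.png

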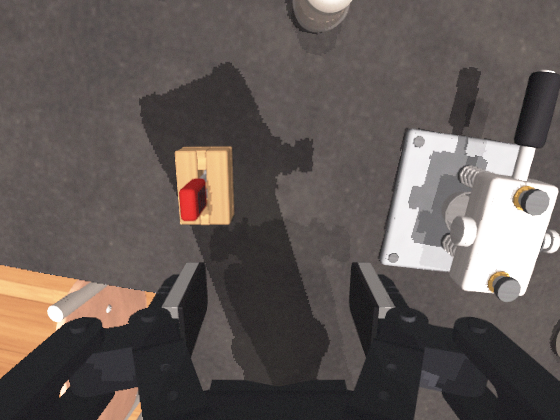

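View pics/w7.png

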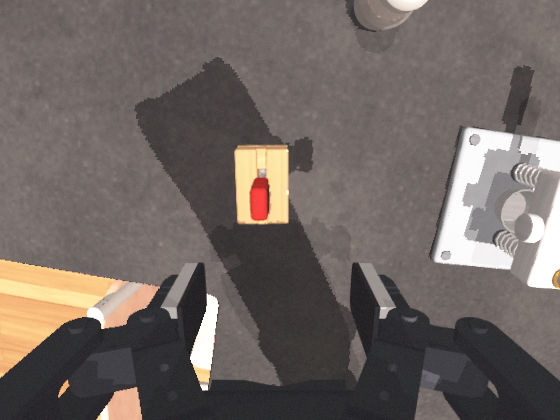

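View pics/t7z.png

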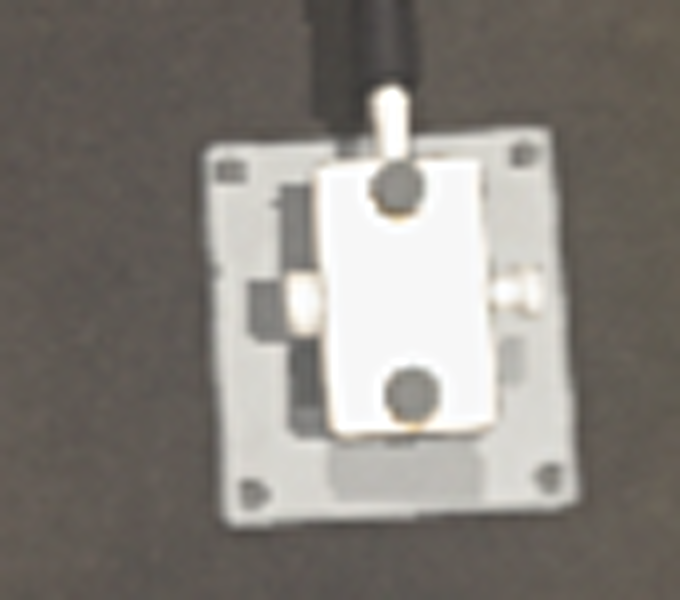

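Top view: the pin is home, with the head against the carriage at (303,302) and the groove and bulge out at (505–540,292). In w6 and w7 the red tab is near (190,200) and (259,199).

```bash
python3 - <<'E'
from h import *
for n,b in (('w6',(165,135,245,235)),('w7',(225,135,305,235))):
    a=cv2.imread(f'pics/{n}.png');crop(a,*b,n+'c.png',5.5)
a=np.hstack([cv2.imread('pics/w6c.png')[:550],cv2.imread('pics/w7c.png')[:550]])[:, :880]
cv2.imwrite('pics/w67.png',cv2.resize(a,None,fx=.9,fy=.9))
E
```

```text
(no output)
```

View pics/w67.png

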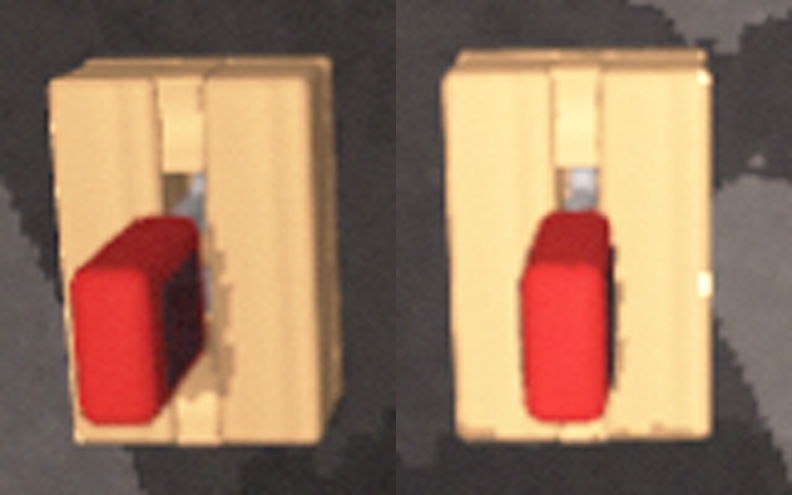

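```bash
python3 - <<'E'
from h import *
p=cam('wrist');p6=dict(p);p6['origin']=np.array([0.54315869,0.1250862,0.33409314]);p6['rotation']=np.array([-2.82053786e-01,4.89539308e-04,-1.39846525])
A=lambda x,y:(165+x/4.95-.4,135+y/4.95-.4);B=lambda x,y:(225+(x-396)/4.95-.4,135+y/4.95-.4)
prs={'topc':((118,345),(565,342)),'c1':((73,268),(524,265)),'c2':((153,268),(603,265)),'c3':((160,420),(605,418)),'c4':((84,422),(528,420)),'botc+x':((168,215),(578,212)),'st1':((50,80),(443,72)),'st2':((308,78),(703,70)),'st3':((320,440),(710,436)),'st4':((77,440),(460,436))}
r={}
for k,(a,b) in prs.items():
    x,e=tri([(p6,A(*a)),(p,B(*b))]);r[k]=x;print(k,x.round(4),np.round(e,1))
for a,b in(('c4','c1'),('c3','c2'),('st4','st1'),('st3','st2')):
    d=r[b]-r[a];print('yaw',np.arctan2(d[1],d[0]).round(3),np.linalg.norm(d).round(4))
st=np.mean([onz(p,B(*prs[k][1]),.032) for k in('st1','st2','st3','st4')],0);print('stand',st)
print('top at .086',onz(p,B(565,342),.086),onz(p6,A(118,345),.086), 'gripper', robot.state()['eef_pos'])
# groove from top
pt=cam('top');print('groove',onz(pt,(265+507/8-.4,205+292/8-.4),.088),'bulge end',onz(pt,(265+541/8-.4,205+290/8-.4),.088))
c=np.array([.481,-.0565]);y=np.array([-np.sin(.054),np.cos(.054)]);print('expect',c-y*.031,c-y*.042)
# finger mid col
for xx in(0,): 
  s=robot.state();M=rot(s['ee_rot'])
  print(proj(p,s['eef_pos']+M@np.array([0,-.05,0])),proj(p,s['eef_pos']+M@np.array([0,.07,0])))
E
```

```text
topc [0.4658 0.175  0.0867] [0. 0.]
c1 [0.4761 0.1821 0.0879] [0.1 0.1]
c2 [0.4774 0.1715 0.0859] [0.1 0.1]
c3 [0.4559 0.1678 0.0871] [0.1 0.1]
c4 [0.454  0.1784 0.0876] [0. 0.]
botc+x [0.4774 0.1763 0.0524] [0.2 0.2]
st1 [0.4927 0.2016 0.0344] [0.1 0.1]
st2 [0.4996 0.1599 0.0317] [0. 0.]
st3 [0.4402 0.1488 0.0392] [0.1 0.1]
st4 [0.432  0.1905 0.0359] [0.2 0.2]
yaw 0.166 0.0224
yaw 0.169 0.0218
yaw 0.18 0.0617
yaw 0.186 0.0609
stand [0.46516975 0.17517099 0.032     ]
top at .086 [0.46555812 0.17498353 0.086     ] [0.46563731 0.17513601 0.086     ] gripper [0.46361611 0.16125507 0.1503105 ]
groove [ 0.48304636 -0.08825199  0.088     ] bulge end [ 0.48361445 -0.0989197   0.088     ]
expect [ 0.48267319 -0.08745481] [ 0.4832669  -0.09843878]
[278.25250884 290.0460377 ] [278.03763029 207.23019533]
```

```bash
python3 -c "
from h import *
plan([.4657,.175,.05],-np.pi+.167)"
```

```text
pos [0.4636 0.1613 0.1503] rpy [-1.5694e+00 -5.0000e-04 -2.9783e+00] shift cm tool [-0.43 10.03 -1.34] turn [-0.0014 -0.0037  0.0005] F [-0.9 -0.4 -0. ] t 8.43 w 0.06
```

```bash
python3 -m crank '[[4,[-0.4,1,-1.3],[0,0,0]],[4,[0,2.5,0],[0,0,0]],[4,[0,3,0],[0,0,0]],[4,[0,2.5,0],[0,0,0]],[4,[0,1,0],[0,0,0]],[4,[0,0,0],[0,0,0]],[4,[0,0,0],[0,0,0]],[4,[0,0,0],[0,0,0]]]'; python3 -c "
from h import *
plan([.4657,.175,.05],-np.pi+.167)
a=vision.snapshot('wrist')[:,:,::-1];cv2.imwrite('pics/w8.png',a)
b=vision.snapshot('scene')[:,:,::-1];crop(b,265,200,345,290,'s8.png',6)"
```

```text
time: 9.1
eef_pos: [0.4662, 0.1769, 0.0519]
ee_rot: [-1.571, 0.002, -2.977]
ft_force: [0.1, 0.7, 1.1]
gripper_width: 0.04
pos [0.4662 0.1769 0.0519] rpy [-1.5710e+00  2.2000e-03 -2.9767e+00] shift cm tool [0.08 0.19 0.18] turn [ 0.0002 -0.0021 -0.0022] F [0.1 0.7 1.1] t 9.1 w 0.04
```

View pics/w8.png

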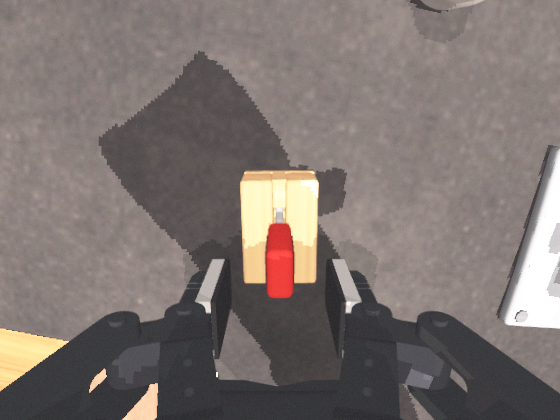

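View pics/s8.png

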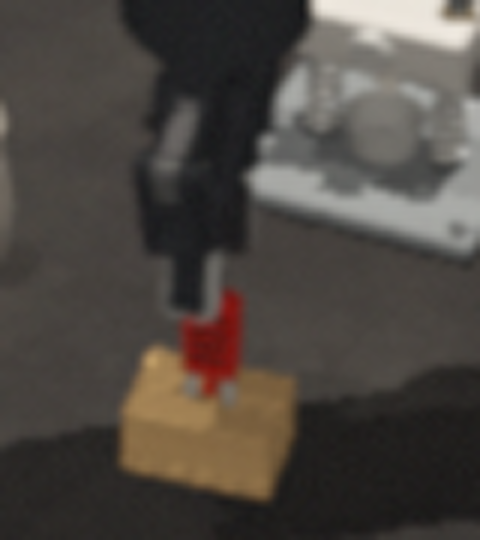

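Tips are level with the tab top at reported z=0.052, and the tab (col 281) is centred between the fingers (229 and 328). I'm descending with force checks.

```bash
python3 -m crank '[[4,[0,1,0],[0,0,0]],[4,[0,0.8,0],[0,0,0]],[4,[0,0,0],[0,0,0]]]'; python3 -m crank '[[4,[0,0.8,0],[0,0,0]],[4,[0,0.8,0],[0,0,0]],[4,[0,0.1,0],[0,0,0]],[4,[0,0,0],[0,0,0]]]';  python3 -c "
from h import *
plan([.4657,.175,.05],-np.pi+.167)
a=vision.snapshot('wrist')[:,:,::-1];cv2.imwrite('pics/w9.png',a)
b=vision.snapshot('scene')[:,:,::-1];crop(b,265,200,345,290,'s9.png',6)"
```

```text
time: 9.45
eef_pos: [0.464, 0.1762, 0.0312]
ee_rot: [-1.57, -0.002, -2.976]
ft_force: [0.1, 0.0, 0.0]
gripper_width: 0.0401
time: 9.78
eef_pos: [0.4643, 0.1767, 0.0147]
ee_rot: [-1.57, -0.002, -2.975]
ft_force: [-0.2, 0.4, -0.1]
gripper_width: 0.0396
pos [0.4643 0.1767 0.0147] rpy [-1.5705e+00 -1.7000e-03 -2.9755e+00] shift cm tool [-0.11 -3.53  0.19] turn [-0.0003 -0.0009  0.0017] F [-0.2  0.4 -0.1] t 9.78 w 0.0396
```

View pics/w9.png

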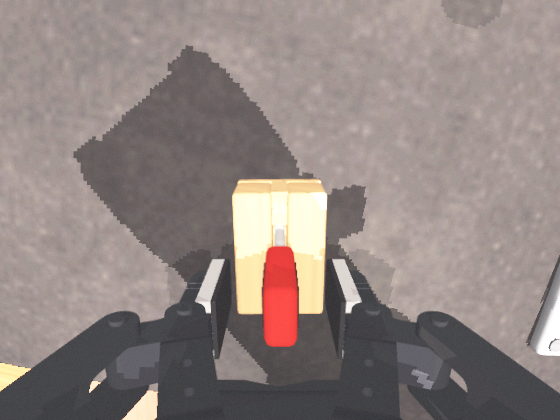

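View pics/s9.png

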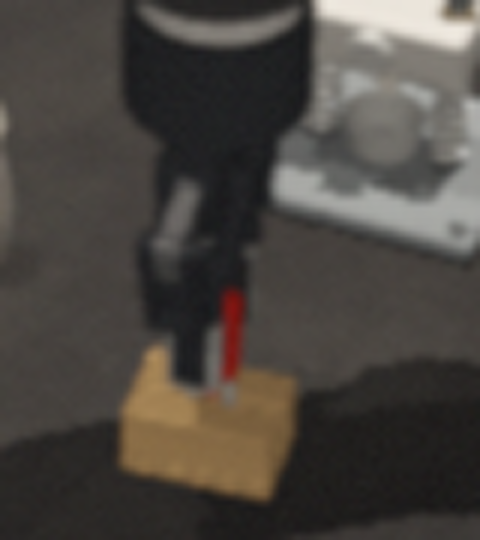

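```bash
python3 -m crank '[[1,[0,0,0],[0,0,0]],[1,[0,0,0],[0,0,0]],[0.6,[0,0,0],[0,0,0]],[0.6,[0,0,0],[0,0,0]],[0.6,[0,0,0],[0,0,0]],[0.6,[0,0,0],[0,0,0]]]' 80;  python3 -c "
from h import *
a=vision.snapshot('wrist')[:,:,::-1];cv2.imwrite('pics/w10.png',a)
b=vision.snapshot('scene')[:,:,::-1];crop(b,265,200,345,290,'s10.png',6)"
```

```text
time: 10.38
eef_pos: [0.4652, 0.177, 0.0158]
ee_rot: [-1.571, 0.001, -2.976]
ft_force: [0.1, -0.4, 2.8]
gripper_width: 0.0108
```

View pics/w10.png

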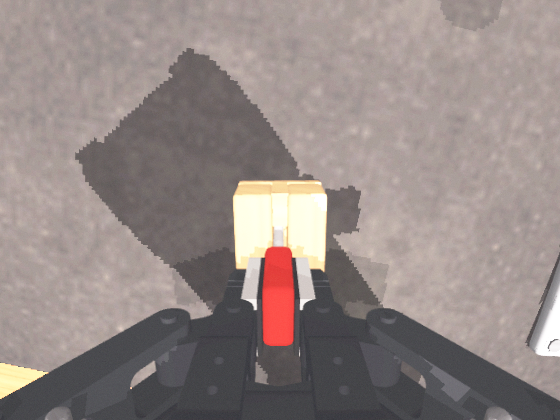

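View pics/s10.png

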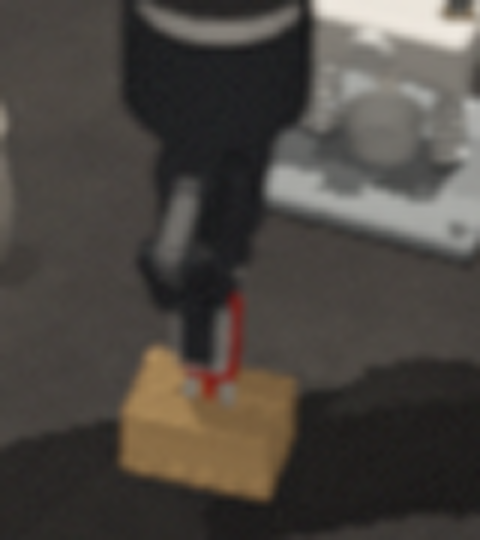

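```bash
python3 -m crank '[[0.6,[0,-0.5,0],[0,0,0]],[0.6,[0,-1,0],[0,0,0]],[0.6,[0,-1.5,0],[0,0,0]],[0.6,[0,-2,0],[0,0,0]],[0.6,[0,-2.5,0],[0,0,0]],[0.6,[0,-2.5,0],[0,0,0]],[0.6,[0,-2.5,0],[0,0,0]],[0.6,[0,-1.5,0],[0,0,0]],[0.6,[0,0,0],[0,0,0]]]';  python3 -c "
from h import *
a=vision.snapshot('wrist')[:,:,::-1];cv2.imwrite('pics/w11.png',a)
plan([.481+.0035*0+.0,-.02,.16],-np.pi+.054)"
```

```text
time: 11.23
eef_pos: [0.4669, 0.178, 0.1596]
ee_rot: [-1.572, 0.006, -2.976]
ft_force: [1.0, -1.2, -0.5]
gripper_width: 0.0108
pos [0.466  0.1773 0.1577] rpy [-1.571   0.0038 -2.976 ] shift cm tool [ 1.77 -0.24 19.7 ] turn [ 0.0004  0.1116 -0.0038] F [ 0.3  0.4 -0.7] t 11.28 w 0.0107
```

View pics/w11.png

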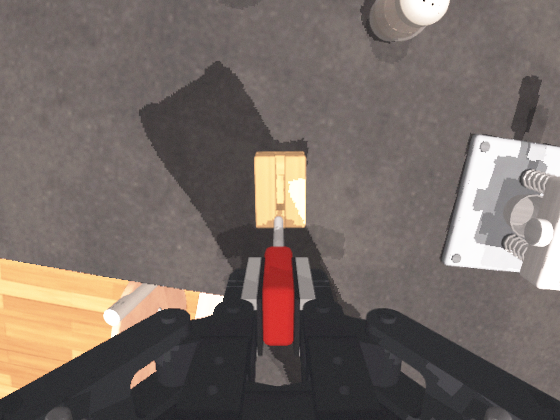

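```bash
python3 -m crank '[[0.6,[0,0,0],[0,0.112,-0.003]],[0.6,[0,0,1.5],[0,0,0]],[0.6,[0,0,3],[0,0,0]],[0.6,[0,0,4],[0,0,0]],[0.6,[-0.3,0,4],[0,0,0]],[0.6,[0,0,4],[0,0,0]],[0.6,[0,0,3],[0,0,0]],[0.6,[0,0,1.5],[0,0,0]],[0.6,[0,0,0.7],[0,0,0]],[0.6,[0,0,0],[0,0,0]]]'; python3 -m crank '[[0.6,[0,0,0],[0,0,0]],[0.6,[0,0,0],[0,0,0]],[0.6,[0,0,0],[0,0,0]]]';python3 -c "
from h import *
print(robot.state()['eef_pos'],robot.state()['ee_rot']);p=cam('wrist');import pickle;pickle.dump(p,open('p12.pkl','wb'))
a=vision.snapshot('wrist')[:,:,::-1];cv2.imwrite('pics/w12.png',a);print(robot.state()['eef_pos'])"
```

```text
time: 12.12
eef_pos: [0.4788, -0.0412, 0.1548]
ee_rot: [-1.571, -0.005, -3.091]
ft_force: [0.2, 0.6, -1.0]
gripper_width: 0.0104
time: 12.37
eef_pos: [0.4796, -0.0379, 0.1556]
ee_rot: [-1.571, -0.003, -3.085]
ft_force: [0.5, -0.8, 0.5]
gripper_width: 0.0108
[ 0.47958776 -0.03785106  0.15558273] [-1.57118112e+00 -3.05641244e-03 -3.08493177e+00]
[ 0.47964792 -0.03808268  0.15561775]
```

View pics/w12.png

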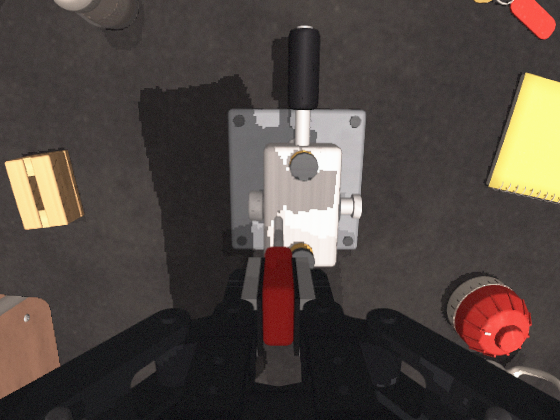

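```bash
python3 -c "
from h import *
a=cv2.imread('pics/w12.png');a=np.clip(a*1.4,0,255).astype(np.uint8);crop(a,230,130,380,275,'w12z.png',4)"
```

```text
(no output)
```

View pics/w12z.png

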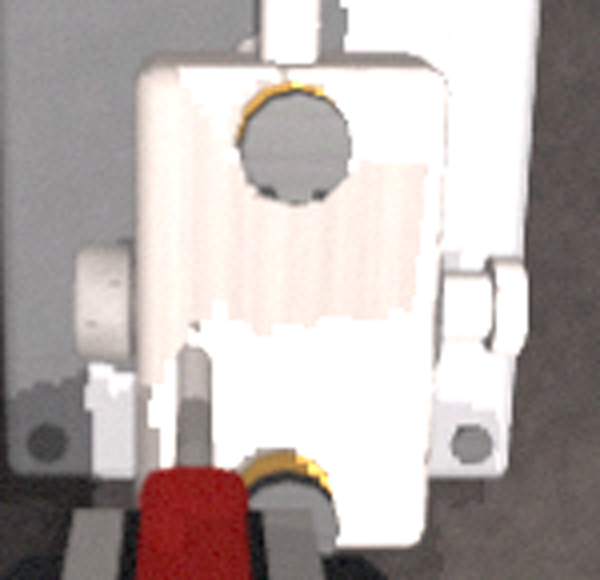

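```bash
python3 -c "
from h import *
import pickle;p=pickle.load(open('p12.pkl','rb'))
P=lambda x,y:(230+(x+.5)/4-.5,130+(y+.5)/4-.5)
for n,q,z in [('bulge outer',(527,306),.085),('bulge outer hi',(521,306),.092),('bulge inner',(490,306),.085),('axis shank',(465,306),.085),('head outer',(75,303),.085),('nutA',(296,147),.111),('carr TL',(137,60),.097),('TR',(447,66),.097),('BR',(424,546),.097)]:
  print(n,onz(p,P(*q),z).round(4))
"
```

```text
bulge outer [ 0.4833 -0.097   0.085 ]
bulge outer hi [ 0.4852 -0.0942  0.092 ]
bulge inner [ 0.483  -0.0904  0.085 ]
axis shank [ 0.4827 -0.0859  0.085 ]
head outer [ 0.4793 -0.0167  0.085 ]
nutA [ 0.5138 -0.0517  0.111 ]
carr TL [ 0.5241 -0.0261  0.097 ]
TR [ 0.526  -0.0762  0.097 ]
BR [ 0.4414 -0.081   0.097 ]
```

```bash
python3 -c "
from h import *
plan([.4828,-.0855,.125],-np.pi+.054)"
```

```text
pos [ 0.4796 -0.0381  0.1556] rpy [-1.5710e+00 -3.0000e-03 -3.0851e+00] shift cm tool [-0.06  3.06  4.75] turn [0.0002 0.0025 0.003 ] F [-0.2  0.3 -0.2] t 12.42 w 0.0108
```

```bash
python3 -m crank '[[0.6,[0,0,1.5],[0,0.0025,0.003]],[0.6,[0,0,2],[0,0,0]],[0.6,[-0.1,0,1],[0,0,0]],[0.6,[0,0,0.2],[0,0,0]],[0.6,[0,1,0],[0,0,0]],[0.6,[0,1,0],[0,0,0]],[0.6,[0,1,0],[0,0,0]],[0.6,[0,0,0],[0,0,0]],[0.6,[0,0,0],[0,0,0]],[0.6,[0,0,0],[0,0,0]]]'; python3 -c "
from h import *
plan([.4828,-.0855,.125],-np.pi+.054)
p=cam('wrist');print(proj(p,[.4828,-.0855,.085]),proj(p,robot.state()['eef_pos']))
a=vision.snapshot('wrist')[:,:,::-1];cv2.imwrite('pics/w13.png',a)
b=vision.snapshot('scene')[:,:,::-1];crop(b,290,150,370,230,'s13.png',7)
a=np.clip(a*1.4,0,255).astype(np.uint8);crop(a,200,140,360,280,'w13z.png',4.5)"
```

```text
time: 13.25
eef_pos: [0.4831, -0.086, 0.1255]
ee_rot: [-1.571, -0.0, -3.089]
ft_force: [0.7, 0.5, -0.5]
gripper_width: 0.0106
pos [ 0.4831 -0.086   0.1255] rpy [-1.5710e+00 -3.0000e-04 -3.0895e+00] shift cm tool [ 0.03  0.05 -0.05] turn [ 0.0002 -0.0019  0.0003] F [ 0.7  0.5 -0.5] t 13.25 w 0.0106
[277.34541193 220.4032651 ] [278.21408123 243.66816061]
```

View pics/w13z.png

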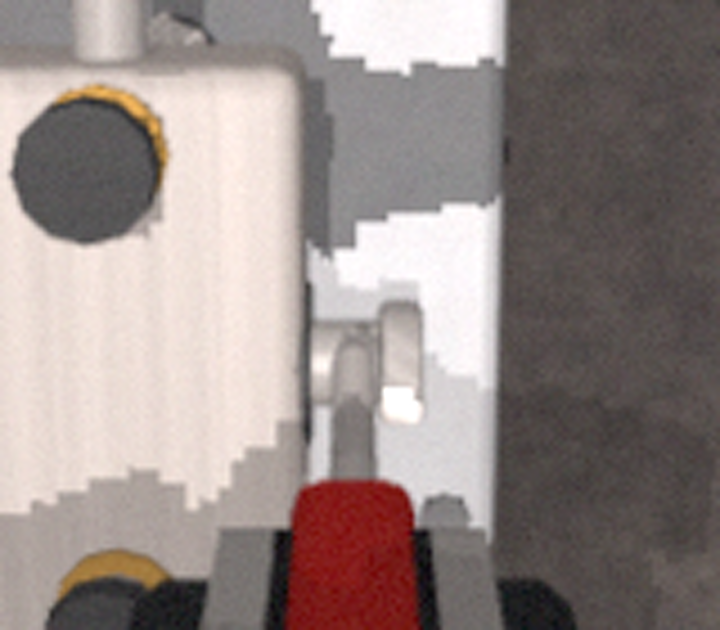

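View pics/s13.png

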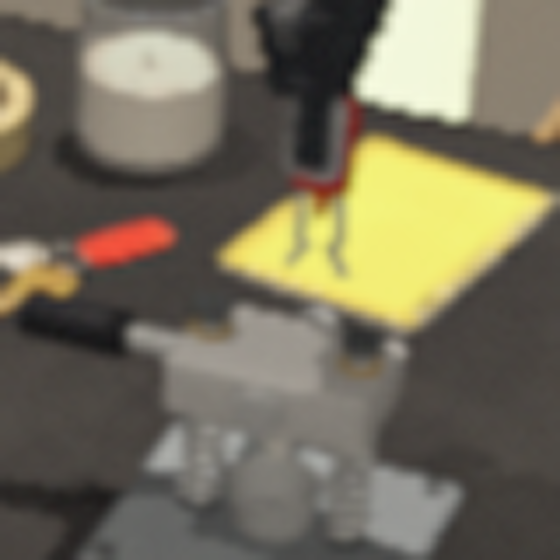

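```bash
python3 -c "
from h import *
ps=cam('scene')
for dx in(-.0115,.0115):
  for z in(.105,.115,.125): print(dx,z,(proj(ps,[.4831+dx,-.086+dx*.054,z])-[290,150])*7)
for z in(.165,.175): print('tab c top',z,(proj(ps,[.4831,-.086,z])-[290,150])*7)
"
```

```text
-0.0115 0.105 [330.57880252 293.99317608]
-0.0115 0.115 [332.34453323 273.00009867]
-0.0115 0.125 [334.12513819 251.82850595]
0.0115 0.105 [277.50824911 281.69523435]
0.0115 0.115 [279.03970955 260.77920916]
0.0115 0.125 [280.58399127 239.68642985]
tab c top 0.165 [314.06076763 159.38825947]
tab c top 0.175 [315.79434741 137.33351015]
```

```bash
python3 -c "
from h import *
p=cam('wrist');s=robot.state();t=s['eef_pos'];M=rot(s['ee_rot'])
for n,o in (('front bot',[-.012,-.0282,0]),('front top',[-.012,-.0702,0]),('back top',[.012,-.0702,0]),('leg tip front c',[-.0115,.0103,0])): print(n,proj(p,t+M@np.array(o)))
ps=cam('scene');print(proj(ps,[.4828,-.0865,.085]),[ ((proj(ps,q)-[290,150])*7).round(0) for q in ([.5138,-.0520,.111],[.4492,-.0555,.111])])
"
```

```text
front bot [278.289414   241.98579129]
front top [278.44729843 287.47849022]
back top [278.44381598 347.29788507]
leg tip front c [278.1996362  217.04527271]
[333.12026467 196.9760598 ] [array([203., 295.]), array([355., 330.])]
```

View pics/w13.png

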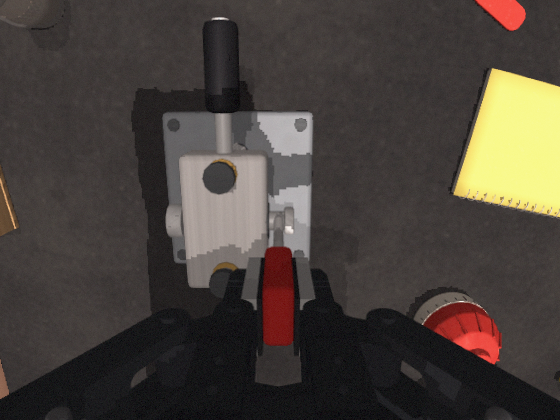

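```bash
python3 -c "
from h import *
b=vision.snapshot('scene')[:,:,::-1];crop(b,312,160,352,205,'s14.png',14)
ps=cam('scene')
for q in ([.5138,-.0520,.111],[.4492,-.0555,.111],[.4831,-.086,.115],[.4946,-.0854,.115],[.4716,-.0866,.115]): print((proj(ps,q)-[312,160])*14)"
```

```text
[ 97.33376438 449.29011373]
[401.00988965 520.70223039]
[303.22044621 393.74160536]
[250.11923718 381.51268506]
[356.65026894 406.04650425]
```

View pics/s14.png

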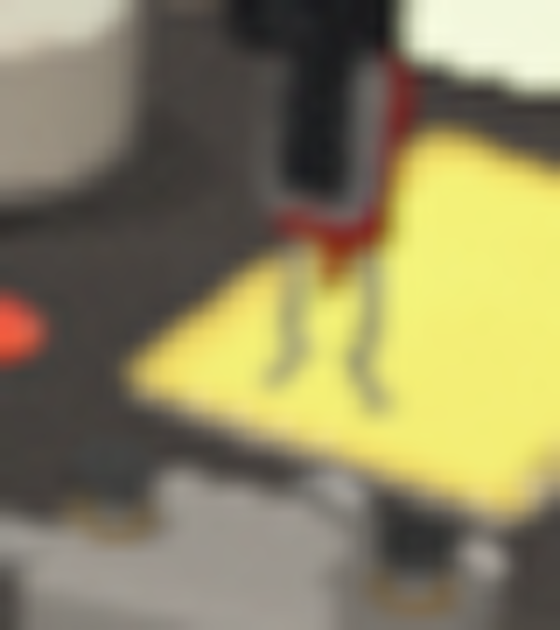

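```bash
python3 -c "
from h import *
p=cam('wrist')
print('pin',onz(p,(279,220.5),.085),'tip',onz(p,(278,216.5),.115),'tabfrontbot',onz(p,(278,247),.1537), 'tab back top',onz(p,(278,345),.1957))
a=cv2.imread('pics/w13.png');a=np.clip(a*1.8,0,255).astype(np.uint8);crop(a,240,195,320,355,'w13t.png',3.75)
crop(a,255,200,305,250,'w13l.png',12)"
```

```text
pin [ 0.48305036 -0.08701485  0.085     ] tip [ 0.49501877 -0.08574219  0.115     ] tabfrontbot [ 0.49279369 -0.08582206  0.1537    ] tab back top [ 0.47199145 -0.08684991  0.1957    ]
```

View pics/w13t.png

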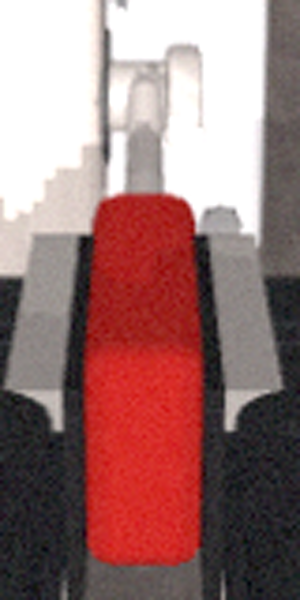

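View pics/w13l.png

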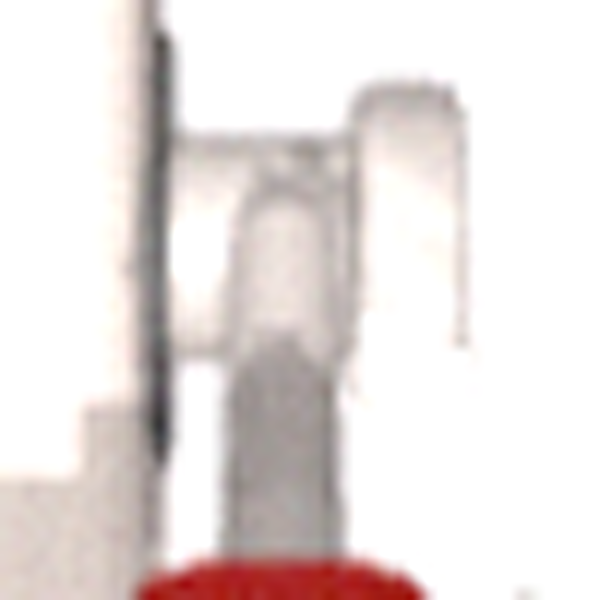

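Everything lines up; the clip needs about 1 mm towards the carriage and about 1 mm in +x. I'll descend in stages, watching the force.

```bash
python3 -m crank '[[0.6,[-0.1,0,-0.1],[0,0,0]],[0.6,[0,0.6,0],[0,0,0]],[0.6,[0,0.6,0],[0,0,0]],[0.6,[0,0.4,0],[0,0,0]],[0.6,[0,0,0],[0,0,0]],[0.6,[0,0,0],[0,0,0]]]'; python3 -c "
from h import *
plan([.4828,-.0855,.125],-np.pi+.054)
a=vision.snapshot('wrist')[:,:,::-1]
a=np.clip(a*1.5,0,255).astype(np.uint8);crop(a,200,140,360,280,'w15z.png',4.5)
b=vision.snapshot('scene')[:,:,::-1];crop(b,300,160,356,216,'s15.png',10)"
```

```text
time: 13.9
eef_pos: [0.4836, -0.0854, 0.1091]
ee_rot: [-1.571, -0.001, -3.09]
ft_force: [-0.0, -0.2, -0.2]
gripper_width: 0.0111
pos [ 0.4836 -0.0854  0.1091] rpy [-1.5709e+00 -1.1000e-03 -3.0903e+00] shift cm tool [ 0.08 -1.59  0.  ] turn [ 0.0002 -0.0027  0.0011] F [-0.  -0.2 -0.2] t 13.9 w 0.0111
```

View pics/w15z.png

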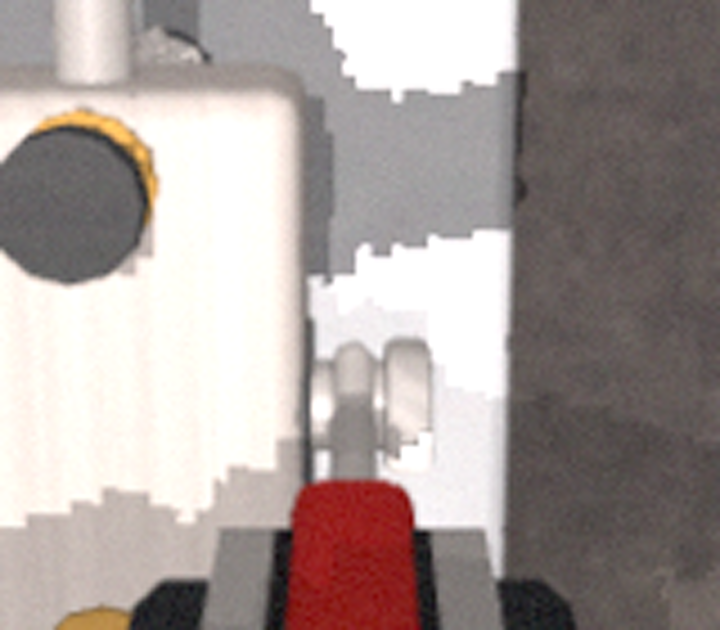

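View pics/s15.png

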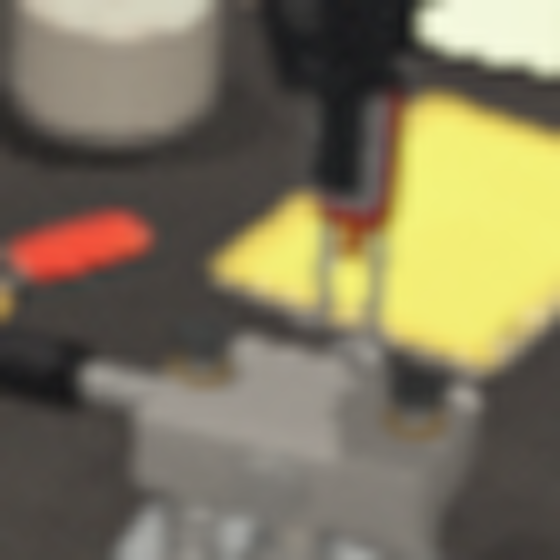

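```bash
python3 -m crank '[[0.6,[0,0.3,-0.06],[0,0,0]],[0.6,[0,0.3,0],[0,0,0]],[0.6,[0,0.2,0],[0,0,0]],[0.6,[0,0,0],[0,0,0]]]';python3 -m crank '[[0.6,[0,0.2,0],[0,0,0]],[0.6,[0,0.2,0],[0,0,0]],[0.6,[0,0,0],[0,0,0]]]';python3 -m crank '[[0.6,[0,0.2,0],[0,0,0]],[0.6,[0,0,0],[0,0,0]]]'
```

```text
time: 14.33
eef_pos: [0.4836, -0.0849, 0.1011]
ee_rot: [-1.571, -0.001, -3.09]
ft_force: [-0.1, -0.1, 0.0]
gripper_width: 0.0107
time: 14.58
eef_pos: [0.4838, -0.0849, 0.0973]
ee_rot: [-1.571, -0.001, -3.09]
ft_force: [0.6, -0.4, -0.9]
gripper_width: 0.0106
time: 14.75
eef_pos: [0.4838, -0.0849, 0.0954]
ee_rot: [-1.571, -0.0, -3.09]
ft_force: [-0.0, -0.9, -0.7]
gripper_width: 0.0111
```

```bash
python3 -m crank '[[0.6,[0,0.2,0],[0,0,0]],[0.6,[0,0.1,0],[0,0,0]],[0.6,[0,0,0],[0,0,0]]]';python3 -m crank '[[0.6,[0,0.2,0],[0,0,0]],[0.6,[0,0,0],[0,0,0]]]';python3 -c "
from h import *
a=vision.snapshot('wrist')[:,:,::-1]
a=np.clip(a*1.5,0,255).astype(np.uint8);crop(a,200,140,360,280,'w16z.png',4.5)
b=vision.snapshot('scene')[:,:,::-1];crop(b,300,160,356,216,'s16.png',10)"
```

```text
time: 15.0
eef_pos: [0.4838, -0.0849, 0.0924]
ee_rot: [-1.571, -0.0, -3.09]
ft_force: [-0.3, 0.2, 0.0]
gripper_width: 0.0108
time: 15.17
eef_pos: [0.4839, -0.0849, 0.0904]
ee_rot: [-1.571, -0.0, -3.09]
ft_force: [0.1, 0.9, -1.3]
gripper_width: 0.0108
```

View pics/w16z.png

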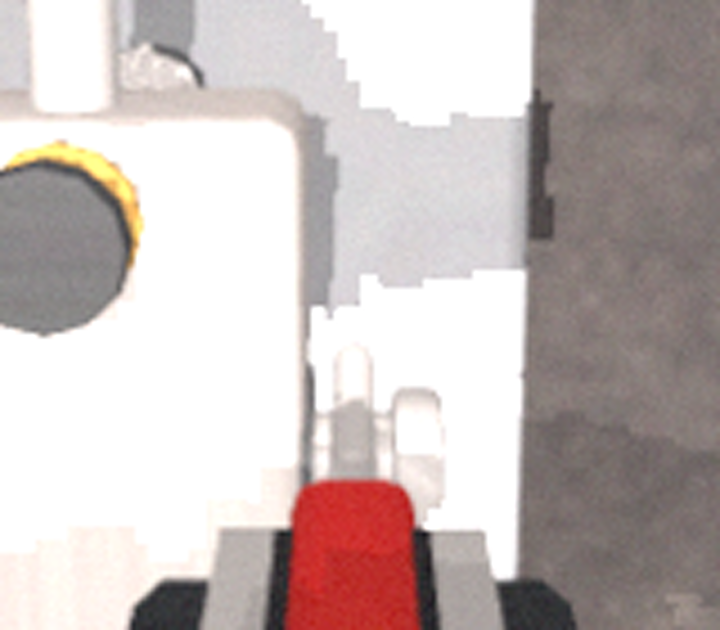

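View pics/s16.png

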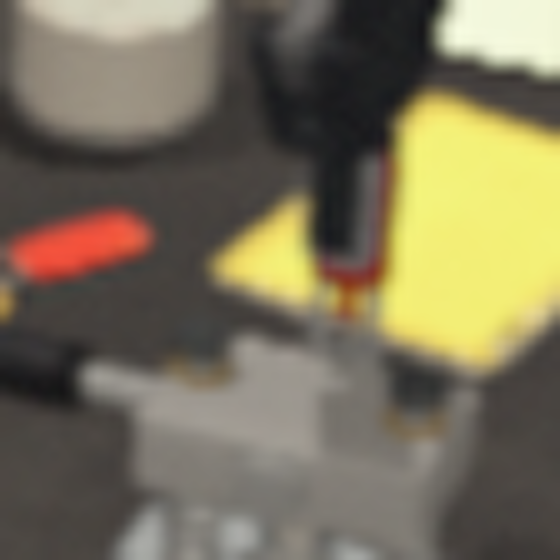

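The legs straddle the shank, in the gap between carriage and bulge (leg at col 353, bulge edge at 392). Continuing gently.

```bash
python3 -m crank '[[0.6,[0,0.1,0],[0,0,0]],[0.6,[0,0.1,0],[0,0,0]],[0.6,[0,0,0],[0,0,0]]]';python3 -m crank '[[0.6,[0,0.1,0],[0,0,0]],[0.6,[0,0.1,0],[0,0,0]],[0.6,[0,0,0],[0,0,0]]]';python3 -m crank '[[0.6,[0,0.1,0],[0,0,0]],[0.6,[0,0.1,0],[0,0,0]],[0.6,[0,0,0],[0,0,0]]]'
```

```text
time: 15.52
eef_pos: [0.4841, -0.0849, 0.0887]
ee_rot: [-1.571, 0.0, -3.09]
ft_force: [-0.6, -0.8, 2.6]
gripper_width: 0.0107
time: 15.77
eef_pos: [0.4841, -0.0849, 0.0867]
ee_rot: [-1.571, 0.0, -3.09]
ft_force: [0.0, -0.1, 3.4]
gripper_width: 0.0109
time: 16.02
eef_pos: [0.4841, -0.0849, 0.0847]
ee_rot: [-1.571, 0.0, -3.09]
ft_force: [-1.3, 0.1, 6.2]
gripper_width: 0.0107
```

```bash
python3 -m crank '[[0.6,[0,0.1,0],[0,0,0]],[0.6,[0,0.1,0],[0,0,0]],[0.6,[0,0,0],[0,0,0]]]';python3 -m crank '[[0.6,[0,0.1,0],[0,0,0]],[0.6,[0,0.1,0],[0,0,0]],[0.6,[0,0,0],[0,0,0]]]'
```

```text
time: 16.27
eef_pos: [0.4842, -0.085, 0.0828]
ee_rot: [-1.57, 0.0, -3.09]
ft_force: [-1.9, 0.1, 6.7]
gripper_width: 0.0111
time: 16.52
eef_pos: [0.4843, -0.085, 0.0809]
ee_rot: [-1.57, 0.0, -3.09]
ft_force: [-1.4, -0.8, 8.4]
gripper_width: 0.0109
```

```bash
python3 -m crank '[[0.6,[0,0.1,0],[0,0,0]],[0.6,[0,0.1,0],[0,0,0]],[0.6,[0,0,0],[0,0,0]]]'
```

```text
time: 16.77
eef_pos: [0.4844, -0.085, 0.0791]
ee_rot: [-1.57, 0.001, -3.09]
ft_force: [-2.0, 0.1, 10.1]
gripper_width: 0.0106
```

```bash
python3 -m crank '[[0.6,[0,0.1,0],[0,0,0]],[0.6,[0,0.05,0],[0,0,0]]]'
```

```text
time: 16.93
eef_pos: [0.4844, -0.085, 0.0777]
ee_rot: [-1.57, 0.001, -3.09]
ft_force: [-2.5, -0.6, 11.1]
gripper_width: 0.0105
```

```bash
python3 -m crank '[[0.6,[0,0.05,0],[0,0,0]],[0.6,[0,0.05,0],[0,0,0]]]'
```

```text
time: 17.1
eef_pos: [0.4844, -0.085, 0.0768]
ee_rot: [-1.57, 0.001, -3.09]
ft_force: [-1.5, 0.7, 11.3]
gripper_width: 0.0107
```

```bash
python3 -m crank '[[0.6,[0,0.05,0],[0,0,0]],[0.6,[0,0.05,0],[0,0,0]]]'
```

```text
time: 17.27
eef_pos: [0.4844, -0.085, 0.0758]
ee_rot: [-1.57, 0.001, -3.09]
ft_force: [-2.7, -0.8, 11.6]
gripper_width: 0.0106
```

```bash
python3 -m crank '[[0.6,[0,0.05,0],[0,0,0]],[0.6,[0,0.05,0],[0,0,0]]]'
```

```text
time: 17.43
eef_pos: [0.4845, -0.0852, 0.0749]
ee_rot: [-1.57, 0.001, -3.091]
ft_force: [-2.4, -0.3, 11.9]
gripper_width: 0.0109
```

```bash
python3 -m crank '[[0.6,[0,0.05,0],[0,0,0]],[0.6,[0,0.05,0],[0,0,0]]]'
```

```text
time: 17.6
eef_pos: [0.4845, -0.0851, 0.074]
ee_rot: [-1.57, 0.001, -3.09]
ft_force: [-3.0, -0.6, 12.8]
gripper_width: 0.0107
```

```bash
python3 -c "
from h import *
a=vision.snapshot('wrist')[:,:,::-1]
a=np.clip(a*1.5,0,255).astype(np.uint8);crop(a,200,140,360,280,'w17z.png',4.5)
b=vision.snapshot('scene')[:,:,::-1];crop(b,300,160,356,216,'s17.png',10);print(robot.state()['ft_force'])"
```

```text
[-2.98421417 -0.05889647 12.55271828]
```

View pics/w17z.png

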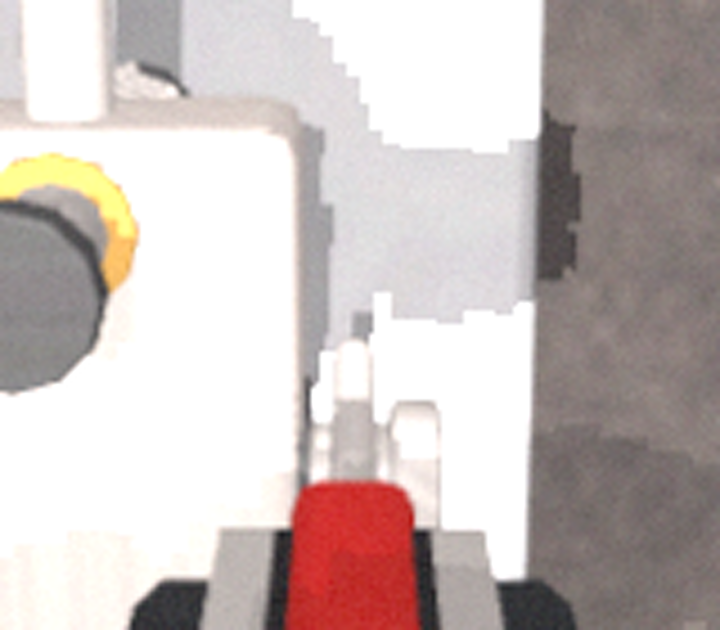

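View pics/s17.png

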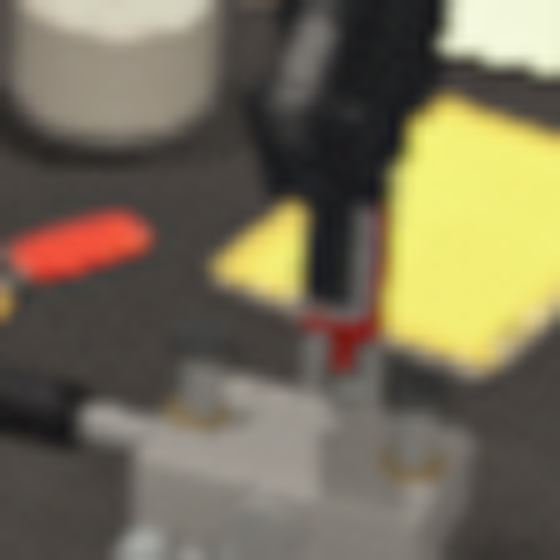

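```bash
python3 -m crank '[[0.6,[0,0.05,0],[0,0,0]],[0.6,[0,0.05,0],[0,0,0]]]'
```

```text
time: 17.87
eef_pos: [0.4845, -0.0851, 0.073]
ee_rot: [-1.57, 0.001, -3.09]
ft_force: [-2.5, -1.0, 12.6]
gripper_width: 0.0108
```

```bash
python3 -m crank '[[0.6,[0,0.05,0],[0,0,0]],[0.6,[0,0.05,0],[0,0,0]]]'
```

```text
time: 18.03
eef_pos: [0.4845, -0.0852, 0.072]
ee_rot: [-1.57, 0.001, -3.09]
ft_force: [-3.3, -0.5, 13.7]
gripper_width: 0.0105
```

```bash
python3 -m crank '[[0.6,[0,0.05,0],[0,0,0]],[0.6,[0,0.05,0],[0,0,0]]]'
```

```text
time: 18.2
eef_pos: [0.4845, -0.0852, 0.0711]
ee_rot: [-1.57, 0.001, -3.091]
ft_force: [-3.4, -0.2, 15.2]
gripper_width: 0.011
```

```bash
python3 -m crank '[[0.6,[0.1,0,0],[0,0,0]],[0.6,[0,0,0],[0,0,0]]]'
```

```text
time: 18.37
eef_pos: [0.4841, -0.085, 0.0711]
ee_rot: [-1.57, 0.002, -3.09]
ft_force: [-0.5, 1.8, 2.7]
gripper_width: 0.0107
```

```bash
python3 -m crank '[[0.6,[0,0.05,0],[0,0,0]],[0.6,[0,0.0,0],[0,0,0]]]'
```

```text
time: 18.53
eef_pos: [0.484, -0.085, 0.0701]
ee_rot: [-1.57, 0.002, -3.09]
ft_force: [0.5, -0.5, 4.9]
gripper_width: 0.0112
```

```bash
python3 -m crank '[[0.6,[0,0.05,0],[0,0,0]],[0.6,[0,0.0,0],[0,0,0]]]'
```

```text
time: 18.7
eef_pos: [0.484, -0.085, 0.0696]
ee_rot: [-1.57, 0.002, -3.09]
ft_force: [-0.3, 0.3, 5.7]
gripper_width: 0.0106
```

The clip snapped on: the force fell from 15 N to about 3 N. Now I ease back up until the load vanishes.

```bash
python3 -m crank '[[0.6,[0,-0.1,0],[0,0,0]],[0.6,[0,-0.1,0],[0,0,0]],[0.6,[0,-0.1,0],[0,0,0]],[0.6,[0,0,0],[0,0,0]]]'; python3 -c "
from h import *
a=vision.snapshot('wrist')[:,:,::-1]
a=np.clip(a*1.5,0,255).astype(np.uint8);crop(a,200,140,360,280,'w18z.png',4.5)
b=vision.snapshot('scene')[:,:,::-1];crop(b,300,160,356,216,'s18.png',10);print(robot.state()['ft_force'])"
```

```text
time: 19.03
eef_pos: [0.4838, -0.085, 0.0725]
ee_rot: [-1.571, 0.002, -3.09]
ft_force: [2.4, -1.5, 3.8]
gripper_width: 0.0111
[ 2.92472577 -0.30063384  2.67919589]
```

View pics/w18z.png

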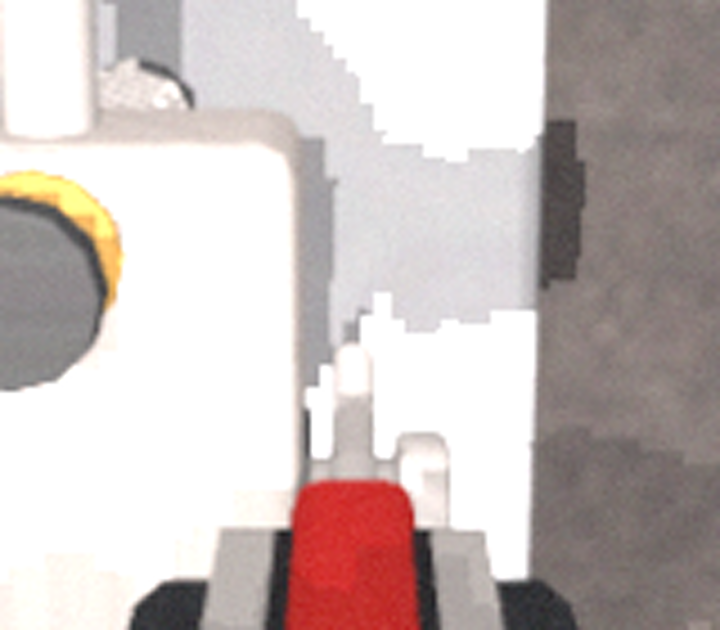

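View pics/s18.png

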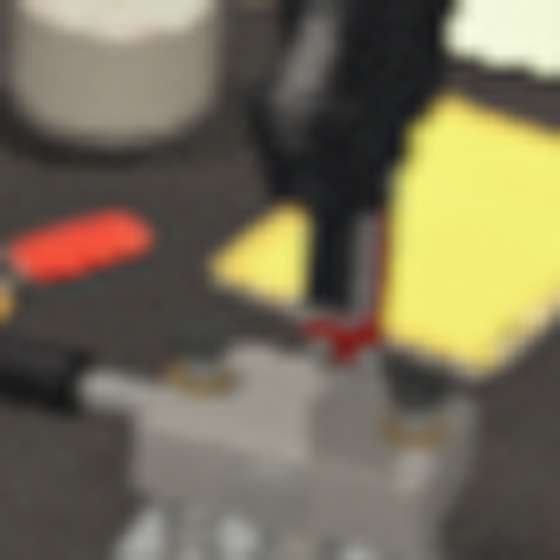

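```bash
python3 -m crank '[[0.6,[-0.05,-0.1,0],[0,0,0]],[0.6,[0,-0.1,0],[0,0,0]],[0.6,[0,0,0],[0,0,0]]]'; python3 -m crank '[[0.6,[0,-0.1,0],[0,0,0]],[0.6,[0,0,0],[0,0,0]]]'
```

```text
time: 19.38
eef_pos: [0.4837, -0.085, 0.0743]
ee_rot: [-1.571, 0.0, -3.09]
ft_force: [2.6, -0.7, 2.4]
gripper_width: 0.0109
time: 19.55
eef_pos: [0.4836, -0.0848, 0.0751]
ee_rot: [-1.571, 0.0, -3.09]
ft_force: [2.3, -0.1, 1.0]
gripper_width: 0.0109
```

```bash
python3 -m crank '[[0.6,[-0.05,-0.05,0],[0,0,0]],[0.6,[0,0,0],[0,0,0]]]'; python3 -m crank '[[2,[0,0,0],[0,0,0]],[3,[0,0,0],[0,0,0]],[3.5,[0,0,0],[0,0,0]],[3.5,[0,0,0],[0,0,0]],[3.5,[0,0,0],[0,0,0]]]'; python3 -c "
from h import *
a=vision.snapshot('wrist')[:,:,::-1]
crop(a,180,130,380,360,'w19z.png',2.6)
b=vision.snapshot('scene')[:,:,::-1];crop(b,300,160,356,216,'s19.png',10);print(robot.state()['ft_force'])"
```

```text
time: 19.72
eef_pos: [0.4836, -0.0848, 0.0754]
ee_rot: [-1.571, -0.001, -3.09]
ft_force: [1.3, -0.3, 0.2]
gripper_width: 0.0106
time: 20.13
eef_pos: [0.4836, -0.085, 0.0755]
ee_rot: [-1.571, -0.001, -3.09]
ft_force: [-0.2, -0.2, -1.1]
gripper_width: 0.0353
[-0.30036138  0.27529425  0.45914226]
```

View pics/w19z.png

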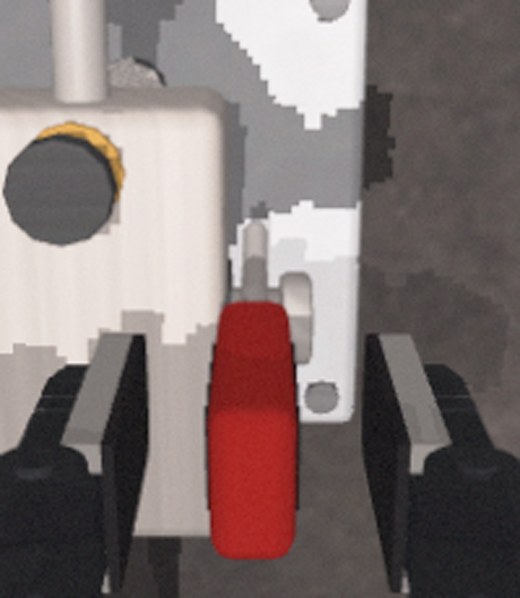

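View pics/s19.png

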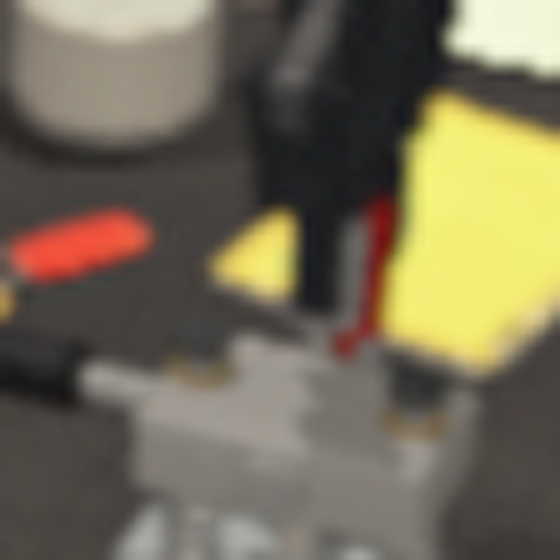

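```bash
python3 -m crank '[[3.5,[0,-0.5,0],[0,0,0]],[3.5,[0,-1.5,0],[0,0,0]],[3.5,[0,-2.5,0],[0,0,0]],[3.5,[0,-3,0],[0,0,0]],[3.5,[0,-3,0],[0,0,0]],[3.5,[0,-2,2],[0,0,0]],[3.5,[0,0,2.5],[0,0,0]],[3.5,[0,0,1.5],[0,0,0]],[3.5,[0,0,0],[0,0,0]],[3.5,[0,0,0],[0,0,0]]]';  python3 -m crank '[[3.5,[0,0,0],[0,0,0]],[3.5,[0,0,0],[0,0,0]]]'; python3 -c "
from h import *
import pickle;p=cam('wrist');pickle.dump(p,open('p20.pkl','wb'))
a=vision.snapshot('wrist')[:,:,::-1];cv2.imwrite('pics/w20.png',a)
crop(a,150,130,310,270,'w20z.png',4.5)
b=vision.snapshot('scene')[:,:,::-1];cv2.imwrite('pics/s20.png',b);crop(b,300,160,356,216,'s20z.png',10)
t=vision.snapshot('top')[:,:,::-1];cv2.imwrite('pics/t20.png',t);crop(t,265,205,350,280,'t20z.png',8)"
```

```text
time: 21.07
eef_pos: [0.4869, -0.1454, 0.2009]
ee_rot: [-1.571, 0.0, -3.092]
ft_force: [-1.1, -0.3, -0.4]
gripper_width: 0.0353
time: 21.23
eef_pos: [0.487, -0.1435, 0.2006]
ee_rot: [-1.571, -0.0, -3.089]
ft_force: [-0.4, 0.7, 0.9]
gripper_width: 0.0352
```

View pics/w20z.png

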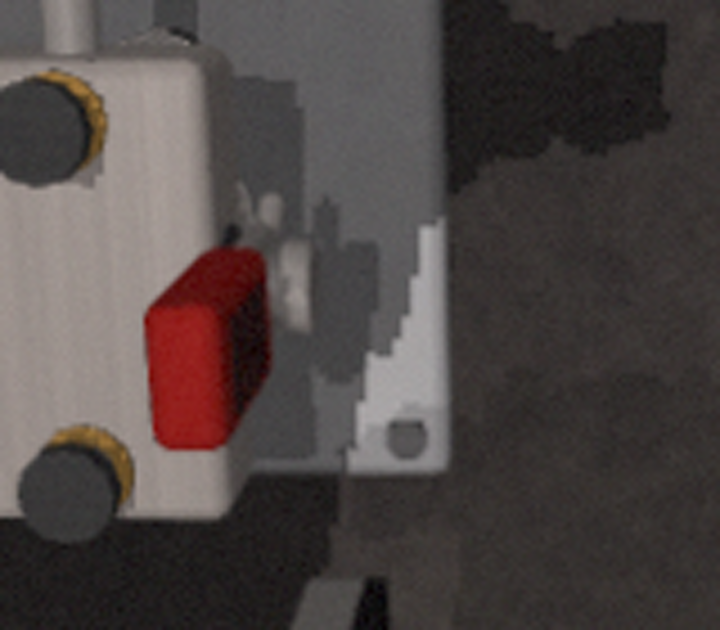

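View pics/s20z.png

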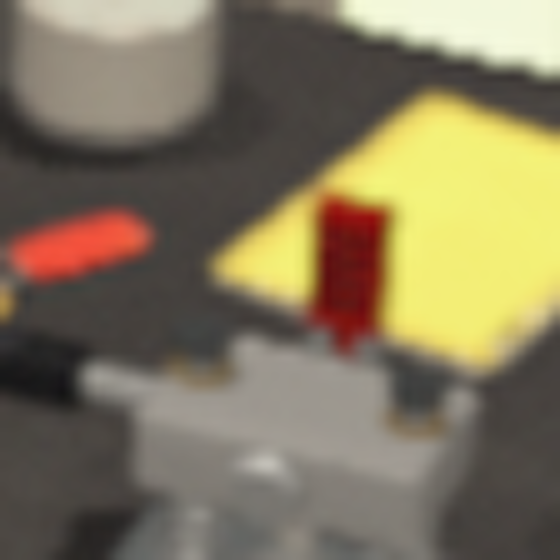

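View pics/t20z.png

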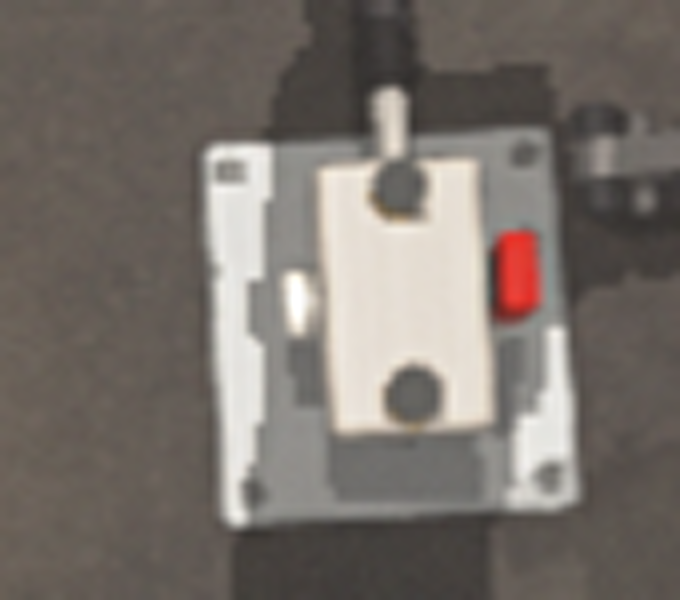

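```bash
python3 -c "
from h import *
import pickle;p=pickle.load(open('p20.pkl','rb'));pt,ps=cam('top'),cam('scene')
W=(150+190/4.5-.4,130+380/4.5-.4);S=(300+35.5-.4,160+20.2-.4)
for t in((519,262),(519,270)):
  T=(265+t[0]/8-.4,205+t[1]/8-.4);print(tri([(p,W),(pt,T)]),tri([(p,W),(ps,S)]),tri([(p,W),(pt,T),(ps,S)]))
# gap bulge inner & head
P=lambda x,y:(150+x/4.5-.4,130+y/4.5-.4)
print('car TR',onz(p,P(212,58),.097),'BR',onz(p,P(222,518),.097),'bulge out',onz(p,P(311,283),.085))
a=cv2.imread('pics/w12.png')
"
```

```text
(array([ 0.48456801, -0.08608067,  0.14866555]), [0.23786165802742834, 0.23786165802740222]) (array([ 0.48160874, -0.08536881,  0.1429198 ]), [1.047377227519228, 1.0473772275191733]) (array([ 0.48301878, -0.08597357,  0.14337101]), [0.9114976917783945, 2.3899236767538614, 2.249161770910244])
(array([ 0.48305051, -0.08583759,  0.14519723]), [0.4481494181278511, 0.4481494181278967]) (array([ 0.48160874, -0.08536881,  0.1429198 ]), [1.047377227519228, 1.0473772275191733]) (array([ 0.48217505, -0.08588488,  0.14306512]), [1.0046543250361288, 1.0118640171452526, 1.399670793869329])
car TR [ 0.5257478 -0.0788442  0.097    ] BR [ 0.441576   -0.08003183  0.097     ] bulge out [ 0.48404286 -0.09439562  0.085     ]
```

View pics/t20.png

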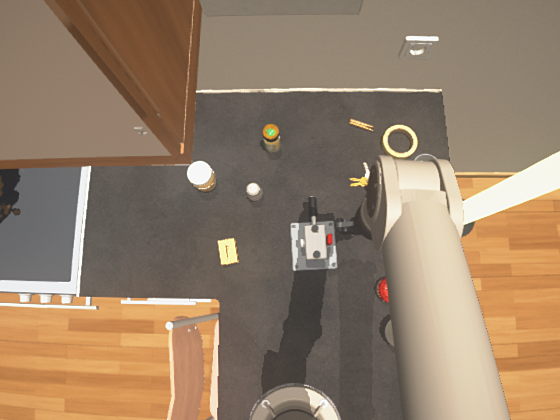

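View pics/w20.png

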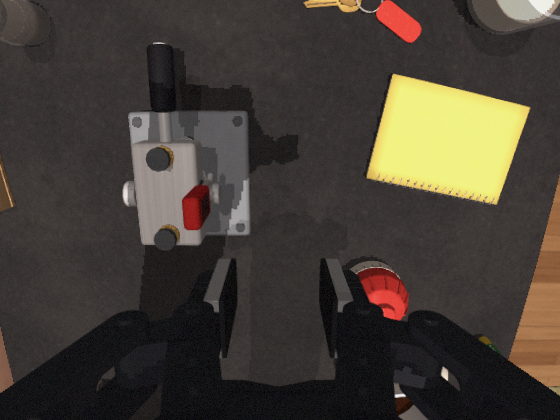

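```bash
python3 -c "
from h import *
a=cv2.imread('pics/t7z.png')[200:400,200:560];b=cv2.imread('pics/t20z.png')[200:400,200:560]
b=np.clip(b*1.15,0,255).astype(np.uint8)
cv2.imwrite('pics/cmp2.png',cv2.resize(np.vstack([a,b]),None,fx=1.45,fy=1.45))
a=cv2.imread('pics/w20.png');a=np.clip(a*1.3,0,255).astype(np.uint8);crop(a,110,160,230,240,'w20h.png',6.5)"
```

```text
(no output)
```

View pics/cmp2.png

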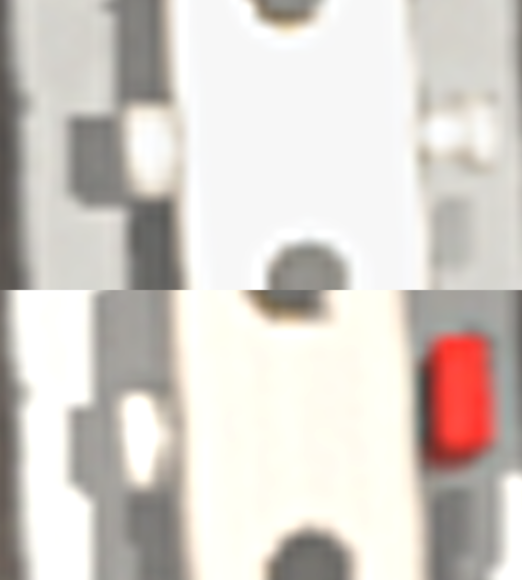

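View pics/w20h.png

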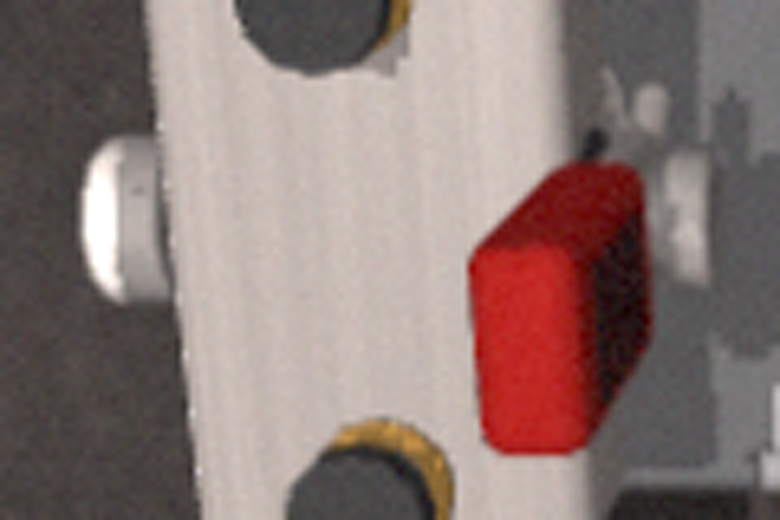

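```bash
python3 -c "
from h import *
import pickle;p=pickle.load(open('p20.pkl','rb'))
P=lambda x,y:(110+x/6.5-.4,160+y/6.5-.4)
x=np.array([np.cos(.054),np.sin(.054)]);y=np.array([-x[1],x[0]])
f=lambda q,z:(onz(p,P(*q),z)[:2]@y*1000).round(1)
print('head out',f((80,222),.085),'bulge out',f((711,222),.085),'car top +y edge',f((165,120),.097),f((178,300),.097),'-y',f((570,120),.097))
p=pickle.load(open('p12.pkl','rb'));P=lambda x,y:(230+(x+.5)/4-.5,130+(y+.5)/4-.5)
print('before: head out',f((75,303),.085),'bulge out',f((527,306),.085),'car +y',f((137,150),.097),'-y',f((445,150),.097))
a=cv2.imread('pics/t7z.png')[:,:,1].astype(float);b=cv2.imread('pics/t20z.png')[:,:,1].astype(float)
for im in(a,b): print('hd',im[295:308,270:345:3].mean(0).astype(int))
"
```

```text
head out -38.4 bulge out -120.6 car top +y edge -55.9 -55.1 -y -105.9
before: head out -42.6 bulge out -122.9 car +y -54.2 -y -104.8
hd [129 126 130 136 149 177 209 237 254 254 253 253 251 249 249 246 235 224
 220 229 243 251 250 248 248]
hd [138 136 142 150 165 193 223 248 255 255 253 244 231 214 202 189 172 160
 162 180 204 222 227 227 228]
```

Tab top is 143–149 mm high (147.5 expected when seated), and the clip is square with the carriage up. The wrist view leaves a doubt about whether the pin crept out, so I'll repeat the earlier view for a direct comparison.

```bash
python3 -m crank '[[3.5,[0,0,-1.5],[0,0,0]],[3.5,[0,0,-3],[0,0,0]],[3.5,[0,0,-3],[0,0,0]],[3.5,[0,0,-2],[0,0,0]],[3.5,[0,0,-1],[0,0,0]],[3.5,[0,0,0],[0,0,0]],[3.5,[0,0,0],[0,0,0]],[3.5,[0,0,0],[0,0,0]],[3.5,[0,0,0],[0,0,0]]]';  python3 -c "
from h import *
import pickle;p=cam('wrist');pickle.dump(p,open('p21.pkl','wb'))
a=vision.snapshot('wrist')[:,:,::-1];cv2.imwrite('pics/w21.png',a);print(robot.state()['eef_pos'])
a=np.clip(a*1.3,0,255).astype(np.uint8)
crop(a,230,130,380,260,'w21z.png',5)"
```

```text
time: 22.13
eef_pos: [0.4817, -0.0416, 0.2005]
ee_rot: [-1.57, -0.0, -3.093]
ft_force: [0.2, -0.4, 0.4]
gripper_width: 0.0352
[ 0.48170617 -0.0414699   0.20051069]
```

View pics/w21z.png

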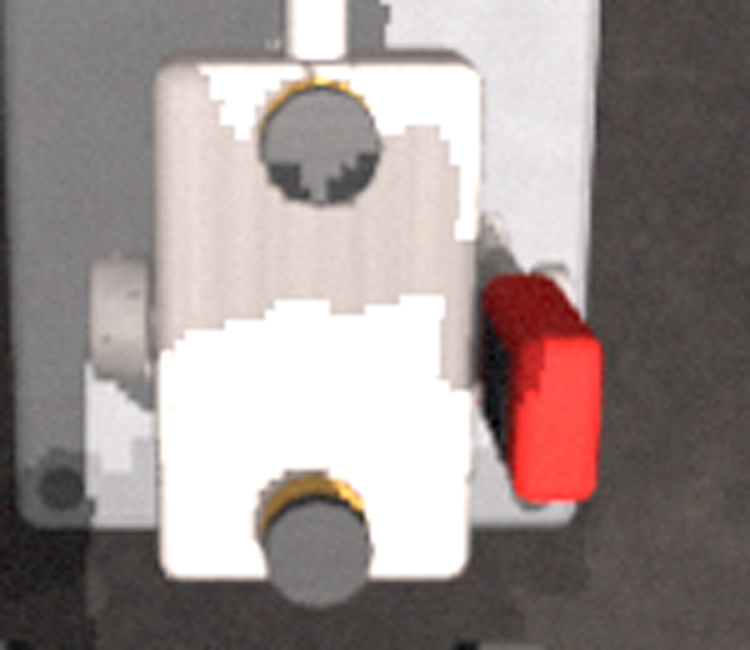

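Head protrusion relative to carriage width is 65 px to 325 px now and was 62 px to 310 px before, a ratio of 0.200 both times, so the pin is still home. Handing in.

```bash
python3 -c "
from plant import robot
s=robot.state();print(s['time'],s['ft_force']);print(robot.hand_in())"
```

```text
22.1833 [ 0.95428667 -0.61384218 -0.54574037]
the job is handed in; nothing more can be done
None
```

I pushed the pin home by its head, then took the clip from its stand and pressed it down over the groove in small steps. It snapped on at about 15 N; I eased off, released it and handed the job in at 22 s.

**Last checks**
- **Clip:** it stands square on the pin. The top of its tab measured 143–149 mm high, against 147.5 mm expected for a fully seated clip.
- **Carriage:** it is back up, level with where it rested at the start in the scene camera picture.
- **Pin:** the head's distance out from the carriage looks the same as before the clip went on.
- **Robot and bystanders:** the gripper is open and clear of the press. In the last pictures the jars looked undisturbed, and the timer, partly hidden by the arm, looked unmoved.

**What failed or disagreed**
- The fingertips ended about 35 mm above the reported TCP, so my first push passed over the pin head. I set heights from the pictures after that.
- One oblique wrist view suggested the pin had crept out 2–3 mm. A repeat of the earlier view, and the top view to within about 0.5 mm, did not support that.
- I had two more 0.5 mm down-steps queued when the clip snapped, so it was pressed about 1–1.5 mm further. The force stayed under 6 N, with the carriage an estimated 4–5 mm down.

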